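# Empty the pail of turned balls into the sorting tray

### The arm

A 6-joint arm with a two-finger parallel gripper is mounted at the origin on the work surface. World frame = base frame: x ahead of the robot, y to its left, z up, the work surface at z = 0. Lengths are in m, angles in rad, forces in N, time in s.
With the tool pointing down it reaches from about 0.375 to 0.9 m from the base axis. Payload 3.1 kg.
Tool frame: the origin (TCP) lies on the mounting face of the last link; the fingertips stand 182 mm ahead of it and the grasp point (between the pads) lies 164 mm ahead of it; z points along the fingers, y is the direction in which the jaws open and shut (so a half turn about z gives the same grasp; the last joint's range is limited). The gripper opens to 87 mm and grips with 3 to 60 N. Pads are 19 mm wide; open, the fingers measure 117 mm over their backs; the gripper's body (75 mm by 190 mm) begins 51 mm behind the grasp point.
Start: joints at [-1.44, 0.527, 1.433, -0, 1.181, -0.178], TCP at [0.19, -0.595, 0.405] pointing down, gripper open.
Joint ranges: [-3.08, 3.08], [-0.75, 2.2], [0.22, 2.44], [-1.43, 4.57], [0, 2.65], [-2.85, 2.85]. Speed limits (rad/s): [2.79, 2.79, 3.14, 3.14, 3.14, 3.14].

### API

Orientations are given as a unit quaternion [x, y, z, w].
In Python, from rig import robot, camera, camera_model gives the robot as it stands.
- The arm moves only by the tool drive_tool, never from a script. Its argument "plan" is a list that holds one entry, the list of rows, each a list of 6 numbers: the shift along the world's x, y, z in units of 2.5 cm (1.0 is 2.5 cm), then the turn, a rotation vector about the world's x, y, z in units of 6 degrees (1.0 is 6 degrees). A call has 1 to 8 rows; each row shifts and turns the commanded pose from where the row before left it; what a row does not reach is not made up. A row lasts 1/8 s, in which the tool goes at most 62.5 mm and 10.7 degrees, less where a joint would pass 70% of its speed; a pose out of reach is approached as far as the arm can. A call with a number of a shift or a turn outside -1 to 1 is refused whole. A call with a gripper value outside its range is refused whole. "grip" is the closure, from 0 (fully open) to 1 (shut), set as the call begins (left out, the last holds). The fingers move at their own pace and stop on an object; "force" is the grip in N (left out, the last holds). Time passes only in rows, so rows that do not move let the fingers close. It gives the time, the measured TCP pose, the force and the opening at its end, in the units of the state.
- robot.get_obs(): the state, without advancing time (a new reading comes with each control period).
- camera(name): name is "scene" or "top"; returns the picture (384x512x3 uint8, red, green, blue); there is no depth.
- camera_model(name): a dict with "K" (3x3 intrinsics, pixels), "world_to_cam" (4x4, takes a point from world to camera coordinates). Camera axes: x right, y up, looking along -z (the intrinsics and any distortion apply to the point x, -y, -z); pixel columns grow to the right and rows downward; lengths in m; the calibration is good to about 2 mm. A picture is of the moment at which its call begins. camera_model takes no time and is no camera call.
- robot.hand_in(): hands the job in, once; it reports no verdict.
The state is a dict: "time": time; "q": joint angles; "joint_velocities": joint speeds; "joint_torque": joint torques, N m; "position": TCP position; "tool_rot": TCP orientation; "ft_force": force on the tool from outside, world axes, zero at the start; "moment": the same for the moment, N m; "grip_width": finger opening in m.
Only numpy, scipy, OpenCV 4.12 (cv2) and the standard library are available. Lean on these libraries where they do the work, as an engineer would, in place of code of your own. Each camera call takes 0.05 s, during which the arm holds its last target.

### The job

Lift the steel pail of wooden balls by its bail, stand it on the cast-iron block with its tipping lug facing away from the plywood tray, and let go. Then take it by the lug on its bottom rim and tip all three balls out into the tray, stand the empty pail upright on the block again and let go. Leave the hammer, the glue bottle and the try square where they are.

Things in the scene. Friction and masses are not known exactly. Their poses are not given: they have to be found in the camera images.
- pail_center (a point): Open, flared round pail of bare steel, 120 mm high, outer radius 50 mm at the bottom and 65 mm at the mouth (68 mm over the rolled rim), wall 3 mm, inner floor 6 mm up; about 0.5 kg. The point lies on its axis, half-way up (60 mm above the underside). z points from bottom to mouth; the tipping lug is on the -x side, the bail's pivots are on the +y and -y sides. It starts upright on the bench.
- bail: The pail's wire bail: a half loop of 5 mm wire, with a round wooden grip at its top. The origin is on the pivot axis, at the middle of the pail, 108 mm above the pail's underside; z points from there to the wooden grip. It swings about its y axis (the pail's y) up to 1.1 rad either way, rubs lightly (0.025 N m) and stays where it is left; it may start leaning up to 0.45 rad.
- bail_grip (a point): Centre of the bail's wooden grip, a cylinder of 18 mm diameter and 60 mm length along the bail's y axis, 85 mm from the pivot axis: pinch it across, from above; the pail hangs below it.
- lug: The tipping lug, fixed to the pail's bottom rim. This is its frame, the same as the frame of the pail's underside: origin at the centre of the pail's underside, axes as the pail's.
- lug_grip (a point): Centre of the lug's cross-bar: 20 mm diameter, 40 mm long along the pail's y axis, 82 mm behind the pail's axis (-x), 26 mm above its underside, on two 6 mm arms. Axes as the pail's. Pinch it by its flat ends, hand leaning back from the pail about 45 degrees to clear the flared wall. Gripped hard it holds the pail's angle; held lightly the pail turns about it by its own weight.
- pail: The pail itself, with bail and lug: origin at the centre of its underside, axes as pail_center.
- block_top (a point): Centre of the flat top of the fixed dark cast-iron block, 130 mm (x) by 150 mm (y), 50 mm high, top 50 mm above the bench. Its x axis points towards the tray. With the pail at its centre and the lug at -x, the lug overhangs the block's edge.
- tray_in (a point): Centre of the inner floor of the fixed plywood tray, about 6 mm above the bench; the tray is 220 mm (x) by 210 mm (y) outside, 50 mm high, walls 6 mm; axes parallel to the block's. It stands next to the block's +x edge, with a gap of 3 to 9 mm, shifted sideways by up to 20 mm.
- ball1_center (a point): Centre of one of three alike turned wooden balls, 38 mm in diameter, 22 g, lying at first in the pail.
- ball2_center (a point): Centre of one of three alike turned wooden balls, 38 mm in diameter, 22 g, lying at first in the pail.
- ball3_center (a point): Centre of one of three alike turned wooden balls, 38 mm in diameter, 22 g, lying at first in the pail.
- hammer: Bystander: steel-headed hammer with wooden handle, 260 mm long, lying flat beyond the block. Origin under its middle.
- glue: Bystander: white plastic glue bottle, 56 mm in diameter, 150 mm high, standing. Origin at its underside.
- square: Bystander: carpenter's try square lying flat, 110 mm dark wooden stock (20 mm high) and 160 mm steel blade. Origin under the middle of the stock.
Not all that is in view belongs to the job. There is more than one size of the pail; the job needs the smallest.

How it is judged:
By the outcome, as a careful person would: the job done as asked, in the order asked, and still so for the second after the job is handed in, with the robot touching nothing.
It also fails if it takes over 61 s, if anything falls off the work surface, if the arm or the gripper's body presses on something with over 40 N, if the wrist force passes 120 N, or if a joint passes its speed limit or range.

## Working session

There is one attempt and no reset: what is moved stays moved. The work goes in short steps, Python scripts to look and compute and a tool call to move; the robot and the scene stay as the last step left them, time stands still between calls to the robot, and variables do not carry over. Pictures are saved under pics/ and viewed, and the job is handed in when it is done.

Besides the shell and the picture viewer there is one more tool, called after "Request:" by a JSON object that holds its "fn" and its "kwargs", one argument or row to a line. drive_tool: Moves the arm, as the interface text tells. Shifts and turns lie within -1 to 1; 1 stands for 2.5 cm of shift or 6 degrees of turn. Its arguments: {"type":"object","properties":{"plan":{"type":"array","items":{"type":"array","items":{"type":"array","items":{"type":"number","minimum":-1,"maximum":1}}}},"grip":{"type":"number"},"force":{"type":"number"}},"required":["plan"]}

```bash
ls; mkdir -p pics
python3 - <<'E'
from rig import robot,camera,camera_model
import cv2,numpy as np
for n in("scene","top"):
    cv2.imwrite(f"pics/{n}0.png",cv2.cvtColor(cv2.resize(camera(n),(800,600),interpolation=cv2.INTER_CUBIC),cv2.COLOR_RGB2BGR))
    m=camera_model(n);print({k:np.round(np.array(v),4).tolist() if not isinstance(v,str) else v for k,v in m.items()})
print(robot.get_obs())
E
```

```text
pics
{'K': [[350.8936, 0.0, 250.8736], [0.0, 350.8936, 196.0403], [0.0, 0.0, 1.0]], 'world_to_cam': [[0.1595, 0.9872, 0.0062, -0.1205], [-0.8449, 0.1332, 0.5181, 0.3969], [0.5107, -0.0879, 0.8553, -1.4845], [0.0, 0.0, 0.0, 1.0]]}
{'K': [[448.3849, 0.0, 252.6633], [0.0, 448.3849, 194.1174], [0.0, 0.0, 1.0]], 'world_to_cam': [[0.1003, -0.995, -0.0001, -0.0228], [0.9737, 0.0981, 0.2058, -0.5752], [-0.2047, -0.0208, 0.9786, -1.3618], [0.0, 0.0, 0.0, 1.0]]}
{'time': 0.1, 'q': array([-1.44048649e+00,  5.28396455e-01,  1.43373727e+00, -8.40133085e-06,
        1.18137916e+00, -1.78515205e-01]), 'joint_velocities': array([ 0.0003696 , -0.00208086, -0.00285255, -0.00035488,  0.00119918,
        0.00125946]), 'joint_torque': array([-7.40169417e-04, -4.40986311e+01, -1.77150500e+01,  6.34735124e-02,
        5.33968024e-02, -4.56147870e-05]), 'position': array([ 0.18994198, -0.59513421,  0.40386659]), 'tool_rot': array([ 9.88101354e-01,  1.53801144e-01,  1.92556511e-05, -9.59931577e-04]), 'ft_force': array([ 0.38173028, -0.38022659, -0.0973729 ]), 'moment': array([ 0.04231511,  0.01581682, -0.0238129 ]), 'grip_width': 0.08681279278741047}
```

View pics/scene0.png

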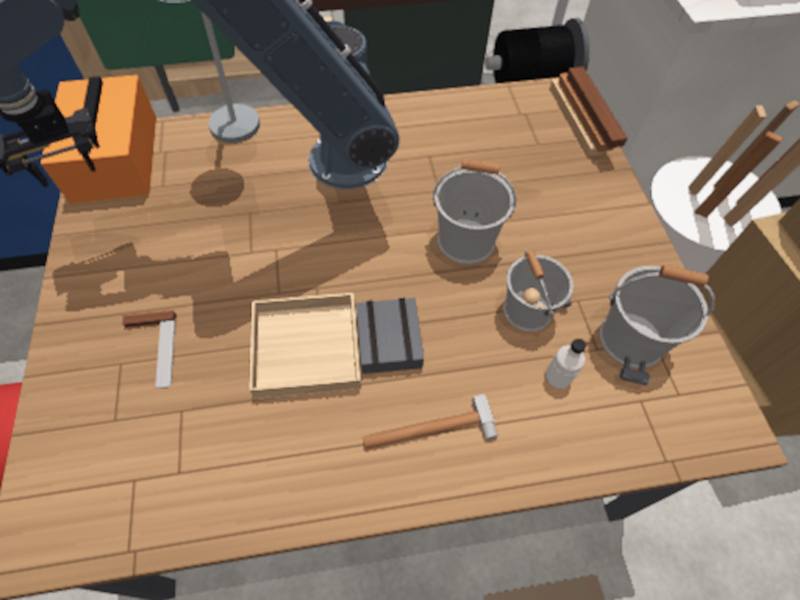

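View pics/top0.png

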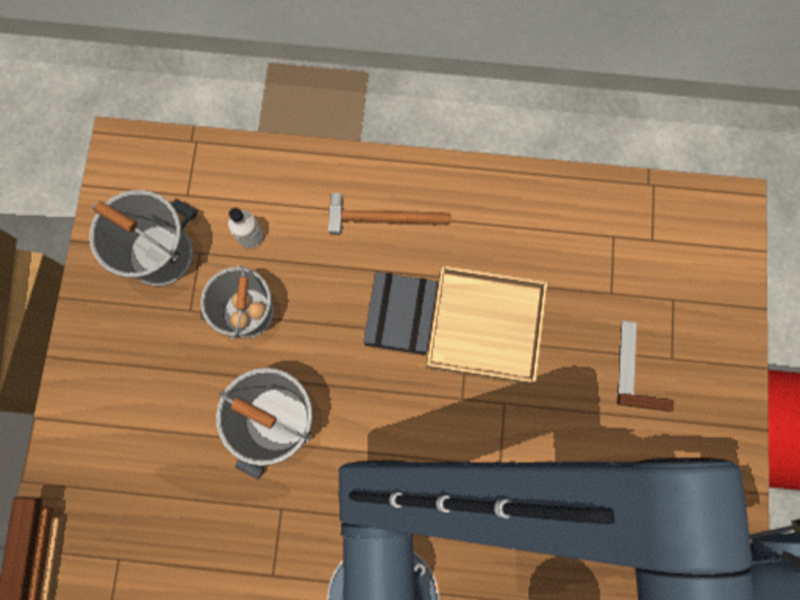

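Candidates for the pail: the middle one holding balls, at top (237,302) / scene (537,292); the large one at top (138,235) / scene (655,315); and the near one at top (265,417) / scene (473,215). The middle one is the smallest and holds the balls. I'll check it in a crop.

```bash
cat > h.py <<'E'
from rig import robot,camera,camera_model
import cv2,numpy as np
def cam(n):
    m=camera_model(n);return np.array(m["K"]),np.array(m["world_to_cam"])
def proj(n,P):
    K,T=cam(n);p=np.atleast_2d(P);c=p@T[:3,:3].T+T[:3,3];c=c*[1,-1,-1];q=c@K.T;return q[:,:2]/q[:,2:]
def ray(n,uv):
    K,T=cam(n);uv=np.atleast_2d(uv).astype(float);d=np.c_[uv,np.ones(len(uv))]@np.linalg.inv(K).T*[1,-1,-1]
    R=T[:3,:3];return -R.T@T[:3,3],d@R
def plane(n,uv,z):
    o,d=ray(n,uv);return o+d*((z-o[2])/d[:,2])[:,None]
def tri(a,b): # two-view midpoint
    o1,d1=ray("scene",a);o2,d2=ray("top",b);d1=d1[0];d2=d2[0]
    s=np.linalg.lstsq(np.c_[d1,-d2],o2-o1,rcond=None)[0];p,q=o1+s[0]*d1,o2+s[1]*d2
    return (p+q)/2,np.linalg.norm(p-q)
def save(img,name,crop=None,s=1):
    if crop: x0,y0,x1,y1=crop;img=img[y0:y1,x0:x1]
    cv2.imwrite("pics/"+name,cv2.cvtColor(cv2.resize(img,None,fx=s,fy=s,interpolation=cv2.INTER_CUBIC),cv2.COLOR_RGB2BGR))
E
python3 - <<'E'
from h import *
a=camera("scene");b=camera("top")
np.save("s0.npy",a);np.save("t0.npy",b)
A=cv2.resize(a[145:225,305:385],(600,600)[:2],interpolation=cv2.INTER_CUBIC)
save(a,"sc1.png",(305,145,385,225),7);save(b,"tc1.png",(110,150,190,230),7)
E
```

```text
(no output)
```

View pics/sc1.png

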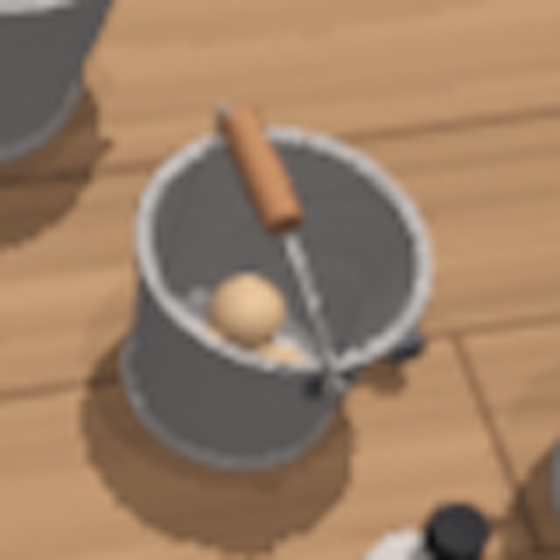

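View pics/tc1.png

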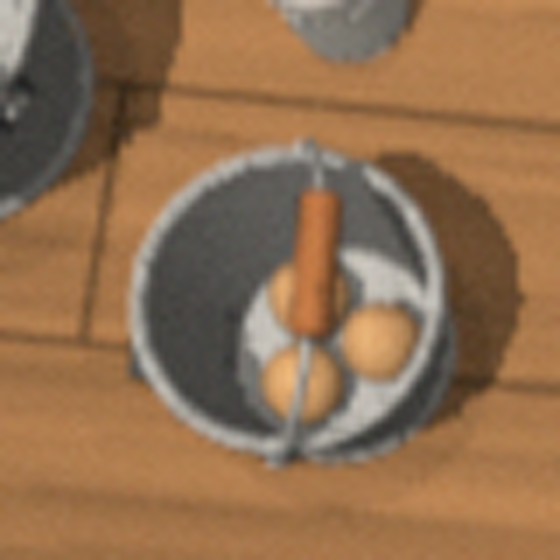

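The crop confirms it: the smallest pail, with three balls. Its lug is a dark bit at scene px about (363,194) and a sliver at top px (130,203), so it is on the +y side. Next, the block and tray corners.

Run:
```python
from h import *
b=np.load("t0.npy");a=np.load("s0.npy")
save(b,"tc2.png",(225,160,365,255),5.7);save(a,"sc2.png",(155,180,275,260),6.6)
def circ(P):
    A=np.c_[2*P[:,:2],np.ones(len(P))];s=np.linalg.lstsq(A,(P[:,:2]**2).sum(1),rcond=None)[0]
    return s[:2],np.sqrt(s[2]+s[:2]@s[:2])
t=np.array([[130,300],[447,300],[303,143],[290,460],[175,200],[410,200],[172,395]])/7+[110,150]
s=np.array([[137,235],[280,128],[432,260],[180,165],[400,190],[210,335],[160,290]])/7+[305,145]
print("top rim",circ(plane("top",t,.117)),"scene rim",circ(plane("scene",s,.117)))
print("pivot far",plane("top",[[308/7+110,148/7+150]],.108),"near",plane("top",[[280/7+110,457/7+150]],.108),
 tri([330/7+305,375/7+145],[311/7+110,150/7+150]))
# grip ends
print("grip near",tri([243/7+305,115/7+145],[314/7+110,325/7+150]),"grip far",tri([285/7+305,218/7+145],[320/7+110,200/7+150]))
print("lug",plane("scene",[[408/7+305,345/7+145]],.026),plane("top",[[137/7+110,368/7+150]],.026))
```

```text
top rim (array([0.53626231, 0.34061009]), np.float64(0.0684851089932949)) scene rim (array([0.53437186, 0.3483404 ]), np.float64(0.06634307819995883))
pivot far [[0.60617646 0.34502749 0.108     ]] near [[0.46807969 0.33699877 0.108     ]] (array([0.60447507, 0.34455152, 0.11522276]), np.float64(0.005562232099393065))
grip near (array([0.51237869, 0.31284985, 0.19475382]), np.float64(0.006080127718497184)) grip far (array([0.56548091, 0.31803063, 0.19008218]), np.float64(0.003826748562105883))
lug [[0.54625481 0.4299165  0.026     ]] [[0.51392853 0.42912231 0.026     ]]
```

View pics/tc2.png

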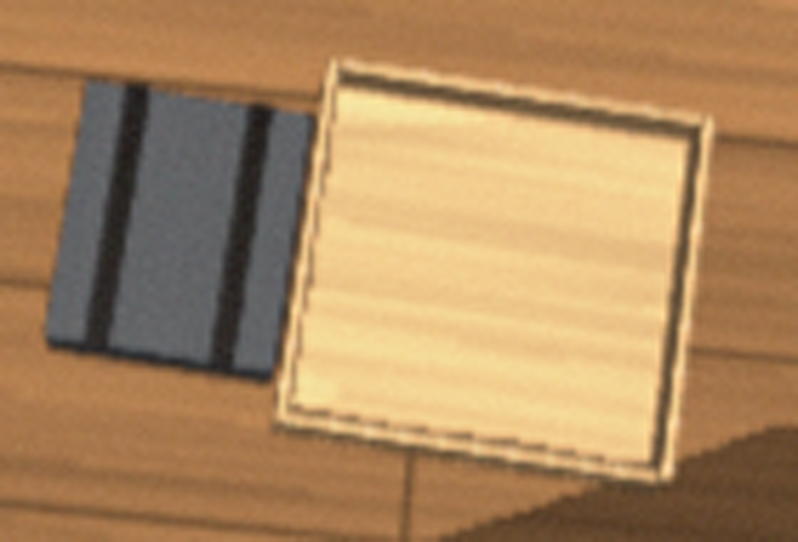

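View pics/sc2.png

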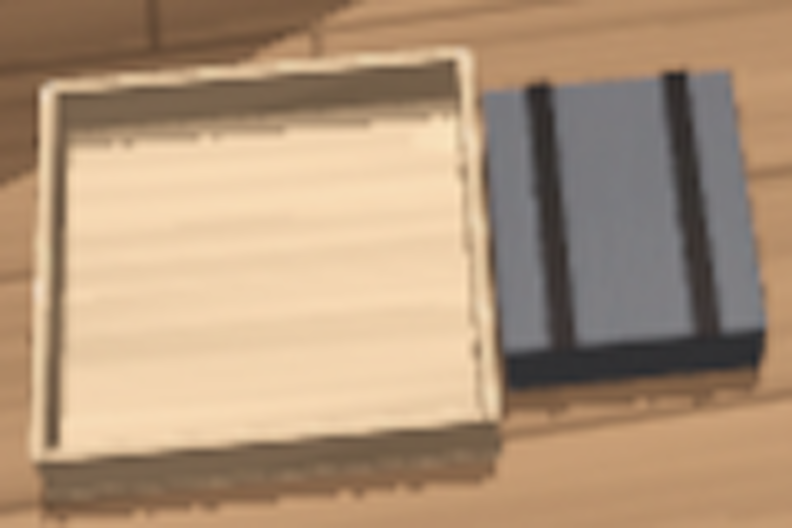

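Top crop: block top corners at about (86,80), (314,115), (270,372), (48,345); tray rim corners at (333,62), (712,120), (670,480), (277,425). The scene crop shows the same.

Run:
```python
from h import *
t=np.array([[86,80],[316,116],[270,372],[48,344]])/5.7+[225,160]
s=np.array([[511,355],[764,330],[732,70],[484,92]])/6.6+[155,180]
for n,p in(("top",t),("scene",s)):
    P=plane(n,p,.05)[:,:2];print(n,P.round(4).tolist(),P.mean(0))
    d=np.diff(np.r_[P,P[:1]],axis=0);print(np.linalg.norm(d,axis=1).round(4),np.degrees(np.arctan2(d[:,1],d[:,0])).round(1))
t=np.array([[332,60],[714,120],[671,481],[275,428]])/5.7+[225,160]
s=np.array([[38,460],[498,422],[470,47],[42,83]])/6.6+[155,180]
for n,p in(("top",t),("scene",s)):
    P=plane(n,p,.05)[:,:2];print(n,P.round(4).tolist(),P.mean(0))
    d=np.diff(np.r_[P,P[:1]],axis=0);print(np.linalg.norm(d,axis=1).round(4),np.degrees(np.arctan2(d[:,1],d[:,0])).round(1))
from scipy.spatial.transform import Rotation as R
o=robot.get_obs();print(R.from_quat(o["tool_rot"]).as_matrix().round(3))
```

```text
top [[0.6384, 0.0822], [0.6306, -0.0491], [0.4832, -0.0365], [0.4864, 0.0871]] [0.55965805 0.02093037]
[0.1315 0.1479 0.1237 0.152 ] [-93.4 175.1  88.5  -1.9]
scene [[0.6358, -0.0403], [0.6418, 0.0824], [0.4933, 0.0941], [0.4866, -0.0343]] [0.56437137 0.02547962]
[0.1228 0.149  0.1285 0.1494] [ 87.2 175.5 -93.   -2.3]
top [[0.664, -0.0552], [0.6508, -0.2724], [0.4454, -0.2604], [0.4526, -0.0421]] [ 0.55319513 -0.15753049]
[0.2176 0.2057 0.2184 0.2118] [-93.5 176.6  88.1  -3.6]
scene [[0.6546, -0.266], [0.6694, -0.051], [0.4582, -0.038], [0.4458, -0.2581]] [ 0.55698409 -0.15327502]
[0.2156 0.2116 0.2205 0.209 ] [ 86.1 176.5 -93.2  -2.2]
[[ 0.953  0.304 -0.   ]
 [ 0.304 -0.953  0.001]
 [ 0.    -0.001 -1.   ]]
```

Run:
```python
from h import *
print(plane("scene",np.array([[235,125],[100,150],[345,165]])*.64,0))
```

```text
[[-0.18510632 -0.29839495  0.        ]
 [-0.14030472 -0.66328535  0.        ]
 [ 0.01860413 -0.00891133  0.        ]]
```

Request:
{"fn": "drive_tool", "kwargs": {
  "plan": [
    [[0.8,0.6,0.5,0,0,-0.5],[0.8,0.6,0.5,0,0,-0.5],[0.8,0.6,0,0,0,-0.5],[0.8,0.6,0,0,0,-0.5],[0.8,0.6,0,0,0,-0.3],[0.8,0.6,0,0,0,0],[0.8,0.6,0,0,0,0],[0.8,0.6,0,0,0,0]]
  ],
  "grip": 0
}}

```text
time: 1.2
position: [0.3505, -0.4748, 0.4296]
tool_rot: [0.999, 0.034, -0.0, -0.0]
ft_force: [-0.4, 0.6, -0.4]
grip_width: 0.087
```

Request:
{"fn": "drive_tool", "kwargs": {
  "plan": [
    [[0.7,1,0,0,0,0],[0.7,1,0,0,0,0],[0.7,1,0,0,0,0],[0.7,1,0,0,0,0],[0.7,1,0,0,0,0],[0.7,1,0,0,0,0],[0.7,1,0,0,0,0],[0.7,1,0,0,0,0]]
  ]
}}

```text
time: 2.2
position: [0.4904, -0.2745, 0.4296]
tool_rot: [0.999, 0.034, -0.0, -0.0]
ft_force: [0.0, -0.5, 0.2]
grip_width: 0.0869
```

Request:
{"fn": "drive_tool", "kwargs": {
  "plan": [
    [[0.2,1,0,0,0,0],[0.2,1,0,0,0,0],[0.2,1,0,0,0,0],[0.2,1,0,0,0,0],[0.2,1,0,0,0,0],[0.2,1,0,0,0,0],[0.2,1,0,0,0,0],[0.2,1,0,0,0,0]]
  ]
}}

```text
time: 3.2
position: [0.53, -0.0745, 0.4296]
tool_rot: [0.999, 0.034, -0.0, -0.0]
ft_force: [0.5, 0.6, 0.4]
grip_width: 0.0871
```

Request:
{"fn": "drive_tool", "kwargs": {
  "plan": [
    [[0,1,0,0,0,0],[0,1,0,0,0,0],[0,1,0,0,0,0],[0,1,0,0,0,0],[0,1,0,0,0,0],[0,1,0,0,0,0],[0,1,0,0,0,0],[0,1,0,0,0,0]]
  ]
}}

```text
time: 4.2
position: [0.5298, 0.1254, 0.4296]
tool_rot: [0.999, 0.034, -0.0, -0.0]
ft_force: [0.6, 0.2, -0.8]
grip_width: 0.0874
```

Request:
{"fn": "drive_tool", "kwargs": {
  "plan": [
    [[0.1,1,0,0,0,0],[0.1,1,0,0,0,0],[0,1,0,0,0,0],[0,1,0,0,0,0],[0,1,0,0,0,0],[0,0.8,0,0,0,0],[0,0,0,0,0,0]]
  ]
}}

```text
time: 5.08
position: [0.5348, 0.2706, 0.4295]
tool_rot: [0.999, 0.035, -0.0, 0.0]
ft_force: [0.2, -0.6, -0.3]
grip_width: 0.0873
```

Run:
```python
from h import *
a=camera("scene");b=camera("top")
save(a,"s3.png",(280,80,420,240),4);save(b,"t3.png",(90,110,230,240),4)
o=robot.get_obs();print(o["q"].round(4),o["position"],o["tool_rot"])
print(proj("top",o["position"]-[0,0,.164]),proj("scene",o["position"]-[0,0,.164]))
```

```text
[ 2.8010e-01  4.6530e-01  1.4721e+00 -7.0000e-04  1.2050e+00  1.7829e+00] [0.5349066  0.26931862 0.42953695] [ 9.99417892e-01  3.41124216e-02 -2.55200685e-04  3.94210047e-04]
[[165.30087084 184.28698412]] [[331.75743131 154.81708095]]
```

View pics/s3.png

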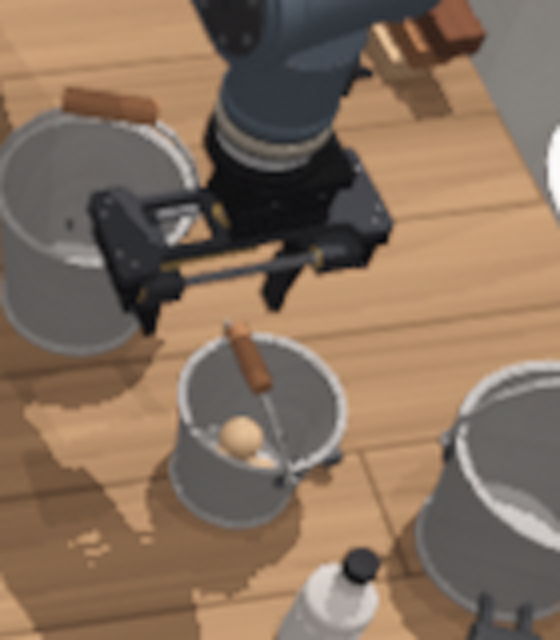

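View pics/t3.png

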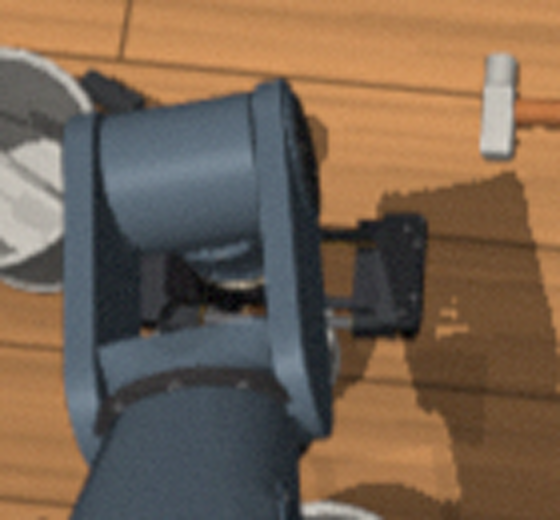

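Request:
{"fn": "drive_tool", "kwargs": {
  "plan": [
    [[0.1,0.7,0,0,0,0],[0.1,0.7,0,0,0,0],[0,0.4,-0.6,0,0,0],[0,0,-0.8,0,0,0],[0,0,-0.7,0,0,0],[0,0,0,0,0,0]]
  ]
}}

```text
time: 5.92
position: [0.5393, 0.3145, 0.3748]
tool_rot: [0.999, 0.034, -0.002, 0.001]
ft_force: [0.2, -0.3, -0.2]
grip_width: 0.0871
```

Run:
```python
from h import *
a=camera("scene")
save(a,"s4.png",(290,110,390,220),5)
o=robot.get_obs();print(o["q"].round(4),o["position"],o["tool_rot"])
print((proj("scene",o["position"]-[0,0,.164])-[290,110])*5)
```

```text
[ 0.349   0.5596  1.4614 -0.      1.1229  1.852 ] [0.5398189  0.31458646 0.37608562] [ 9.99423383e-01  3.39349299e-02 -1.09258432e-03  3.58521293e-04]
[[265.76053959 276.22885944]]
```

View pics/s4.png

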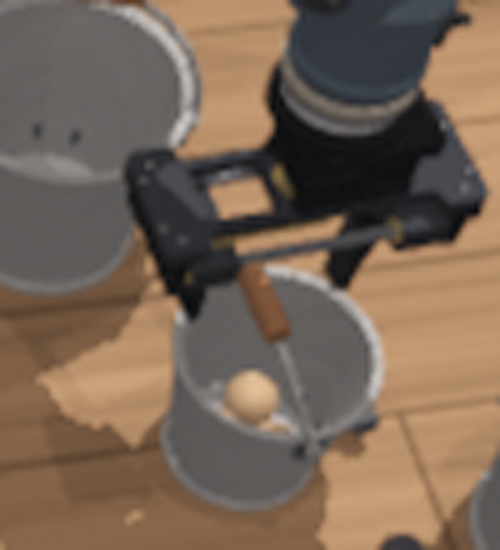

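Request:
{"fn": "drive_tool", "kwargs": {
  "plan": [
    [[0,0,-0.45,0,0,0],[0,0,-0.45,0,0,0],[0,0,0,0,0,0]]
  ]
}}

```text
time: 6.35
position: [0.5396, 0.3143, 0.3535]
tool_rot: [0.999, 0.034, -0.001, 0.0]
ft_force: [-0.1, 0.2, 0.6]
grip_width: 0.0871
```

Run:
```python
from h import *
a=camera("scene")
save(a,"s5.png",(290,110,390,220),5)
o=robot.get_obs();print(o["position"])
print((proj("scene",o["position"]-[0,0,.164])-[290,110])*5)
```

```text
[0.53984474 0.31447767 0.3541737 ]
[[257.32583671 297.52238737]]
```

View pics/s5.png

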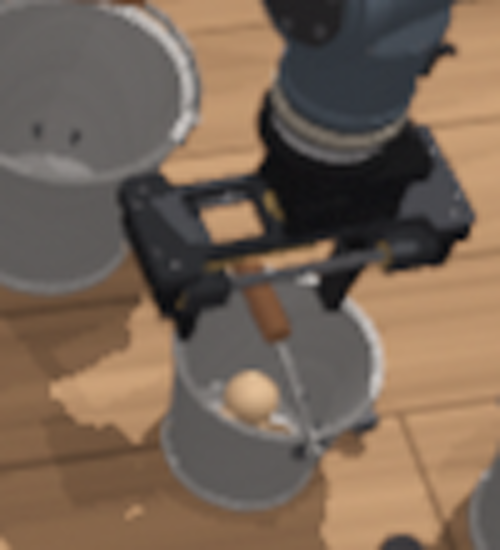

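Request:
{"fn": "drive_tool", "kwargs": {
  "plan": [
    [[0,0,0,0,0,0],[0,0,0,0,0,0],[0,0,0,0,0,0],[0,0,0,0,0,0],[0,0,0,0,0,0],[0,0,0,0,0,0]]
  ],
  "grip": 1,
  "force": 45
}}

```text
time: 7.15
position: [0.54, 0.3146, 0.3548]
tool_rot: [0.999, 0.034, 0.0, -0.0]
ft_force: [-0.1, -0.1, 0.2]
grip_width: 0.0351
```

Request:
{"fn": "drive_tool", "kwargs": {
  "plan": [
    [[0,0.25,0.08,0,0,0],[0,0.3,0.06,0,0,0],[0,0.3,0.04,0,0,0],[0,0.25,0,0,0,0],[0,0,0,0,0,0]]
  ]
}}

```text
time: 7.78
position: [0.5411, 0.342, 0.363]
tool_rot: [0.999, 0.035, 0.003, 0.001]
ft_force: [-0.8, -6.3, 14.5]
grip_width: 0.017
```

Run:
```python
from h import *
a=camera("scene");b=camera("top")
save(a,"s6.png",(290,110,390,220),5)
o=robot.get_obs();print(o["position"],o["ft_force"],o["grip_width"])
```

```text
[0.54102762 0.34172366 0.36286986] [ 0.38219232 -6.23135696 13.5279685 ] 0.016744543392681988
```

View pics/s6.png

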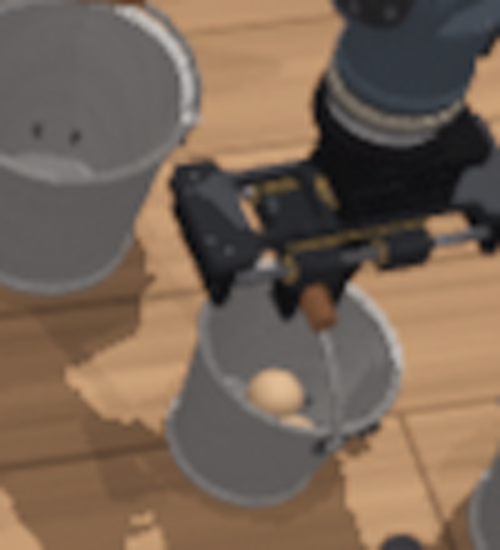

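Request:
{"fn": "drive_tool", "kwargs": {
  "plan": [
    [[0,0,0.4,0,0,0],[0,0,0.5,0,0,0],[0,0,0.6,0,0,0],[0,0,0.8,0,0,0],[0,0,0.8,0,0,0],[0,0,0.6,0,0,0],[0,0,0.4,0,0,0],[0,0,0,0,0,0]]
  ]
}}

```text
time: 8.88
position: [0.54, 0.3422, 0.4625]
tool_rot: [0.999, 0.034, 0.001, -0.0]
ft_force: [0.7, -0.0, -5.9]
grip_width: 0.0165
```

Run:
```python
from h import *
a=camera("scene")
save(a,"s7.png",(280,90,400,230),4)
o=robot.get_obs();print(o["position"],o["ft_force"],o["grip_width"])
```

```text
[0.53988666 0.34209193 0.46164983] [-0.690173    0.54453432 -5.53205215] 0.016692228679646058
```

View pics/s7.png

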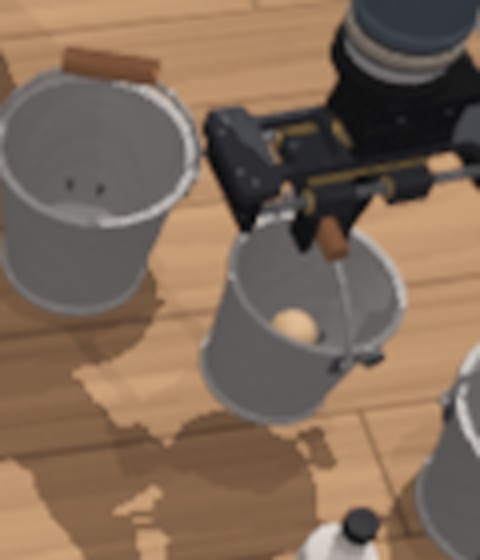

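```bash
cat >> h.py <<'E'
def circ(P):
    A=np.c_[2*P[:,:2],np.ones(len(P))];s=np.linalg.lstsq(A,(P[:,:2]**2).sum(1),rcond=None)[0]
    return s[:2].round(4),np.sqrt(s[2]+s[:2]@s[:2]).round(4)
E
python3 - <<'E'
from h import *
s=np.array([[231,268],[240,238],[405,290],[395,265],[378,243],[290,330],[255,305],[330,347]])/4+[280,90]
for z in(.215,.225,.235):print(z,circ(plane("scene",s,z)))
print("bottom",[circ(plane("scene",np.array([[203,350],[205,370],[222,400],[250,417],[285,422],[310,410]])/4+[280,90],z)) for z in(.1,.11)])
print("lug",plane("scene",[[370/4+280,357/4+90]],.14))
E
```

```text
0.215 (array([0.5256, 0.3692]), np.float64(0.0626))
0.225 (array([0.5325, 0.3641]), np.float64(0.0619))
0.235 (array([0.5394, 0.359 ]), np.float64(0.0612))
bottom [(array([0.5317, 0.3554]), np.float64(0.0519)), (array([0.5377, 0.351 ]), np.float64(0.0513))]
lug [[0.55905212 0.42286339 0.14      ]]
```

Run:
```python
from h import *
print(plane("scene",np.array([[562,378]])*.64,0.01),plane("top",np.array([[251,240]])*.64,0.01), plane("top",np.array([[265,417],[138,235]])*.64,0.15))
```

```text
[[0.71093877 0.36683956 0.01      ]] [[0.69203573 0.35650551 0.01      ]] [[0.31971962 0.24867821 0.15      ]
 [0.64039292 0.54167972 0.15      ]]
```

Request:
{"fn": "drive_tool", "kwargs": {
  "plan": [
    [[0,-0.2,0.2,0,0,0],[0,-0.5,0.2,0,0,0],[0,-0.7,0,0,0,0],[0,-0.8,0,0,0,-0.1],[0.1,-0.9,0,0,0,-0.1],[0.1,-1,0,0,0,-0.1],[0.1,-1,0,0,0,-0.1],[0.1,-1,0,0,0,-0.1]]
  ]
}}

```text
time: 9.93
position: [0.55, 0.1874, 0.4718]
tool_rot: [1.0, 0.007, 0.0, 0.0]
ft_force: [0.0, -0.1, -6.6]
grip_width: 0.0163
```

Request:
{"fn": "drive_tool", "kwargs": {
  "plan": [
    [[0.1,-1,0,0,0,-0.1],[0.1,-1,0,0,0,-0.1],[0.1,-1,0,0,0,-0.1],[0.1,-0.9,0,0,0,-0.1],[0.1,-0.8,0,0,0,-0.1],[0.04,-0.7,0,0,0,-0.1],[0,-0.6,0,0,0,0],[0,-0.5,0,0,0,0]]
  ]
}}

```text
time: 10.92
position: [0.5634, 0.0263, 0.4717]
tool_rot: [1.0, -0.024, -0.0, -0.0]
ft_force: [0.5, 0.2, -6.4]
grip_width: 0.0168
```

Request:
{"fn": "drive_tool", "kwargs": {
  "plan": [
    [[0,-0.4,0,0,0,0],[0,-0.3,0,0,0,0],[0,-0.2,0,0,0,0],[0,0,0,0,0,0],[0,0,0,0,0,0]]
  ]
}}

```text
time: 11.55
position: [0.5634, 0.0049, 0.4717]
tool_rot: [1.0, -0.023, -0.0, -0.0]
ft_force: [-0.2, -0.2, -5.7]
grip_width: 0.0169
```

Run:
```python
from h import *
a=camera("scene");b=camera("top")
save(a,"s8.png",(150,100,310,260),3.7);save(b,"t8.png",(200,130,330,250),5)
o=robot.get_obs();print(o["q"].round(3),o["position"],o["ft_force"],o["tool_rot"])
```

```text
[-0.19   0.372  1.506  0.     1.264  1.428] [0.56343394 0.00494709 0.47175836] [-0.47531932  0.24980517 -5.60084205] [ 9.99726655e-01 -2.33794363e-02 -2.33802027e-05 -1.25471133e-04]
```

View pics/s8.png

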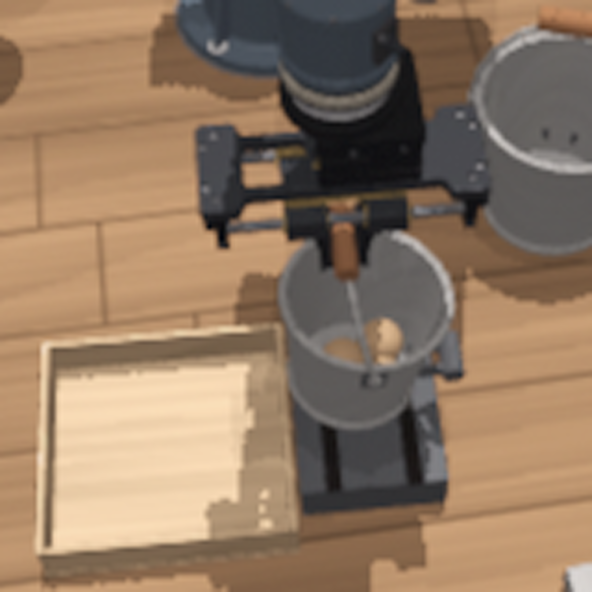

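View pics/t8.png

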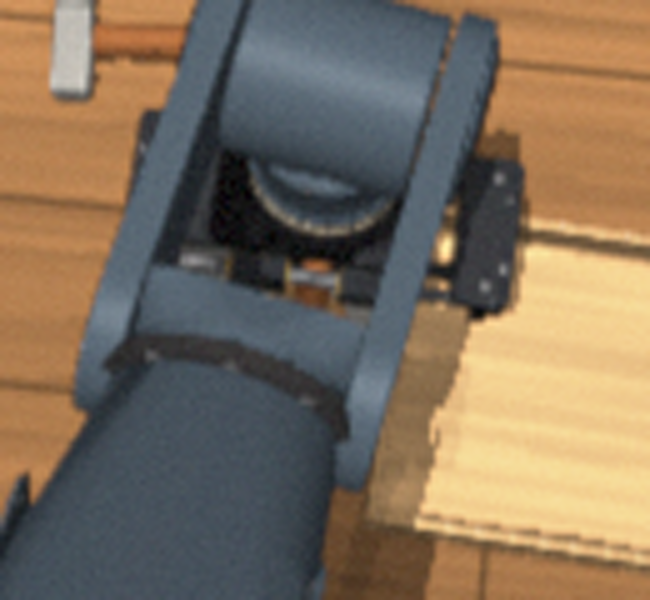

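Run:
```python
from h import *
f=lambda L:np.array(L)/3.7+[150,100]
for z in(.23,.237,.245):print(z,circ(plane("scene",f([[278,285],[283,265],[455,298],[447,270],[430,252],[410,240],[283,315],[310,345],[345,367]]),z)))
print("bottom",[circ(plane("scene",f([[288,375],[300,398],[322,416],[350,427],[380,422],[405,408],[417,392]]),z)) for z in(.115,.12,.125)])
print("lug",plane("scene",f([[440,340],[463,362],[452,350]]),.143))
```

```text
0.23 (array([0.5581, 0.024 ]), np.float64(0.0666))
0.237 (array([0.5628, 0.0232]), np.float64(0.066))
0.245 (array([0.5681, 0.0224]), np.float64(0.0654))
bottom [(array([0.5537, 0.0174]), np.float64(0.0575)), (array([0.5566, 0.0169]), np.float64(0.0572)), (array([0.5595, 0.0165]), np.float64(0.0569))]
lug [[0.55609966 0.0878972  0.143     ]
 [0.58015183 0.10272913 0.143     ]
 [0.56729357 0.09594792 0.143     ]]
```

Request:
{"fn": "drive_tool", "kwargs": {
  "plan": [
    [[0,0.05,-0.5,0,0,0],[0,0,-0.6,0,0,0],[0,0,-0.5,0,0,0],[0,0,-0.3,0,0,0],[0,0,-0.2,0,0,0],[0,0,-0.2,0,0,0],[0,0,-0.1,0,0,0],[0,0,0,0,0,0]]
  ]
}}

```text
time: 12.65
position: [0.5638, 0.0055, 0.4127]
tool_rot: [1.0, -0.024, 0.001, 0.001]
ft_force: [-0.0, -2.3, -1.0]
grip_width: 0.0168
```

Request:
{"fn": "drive_tool", "kwargs": {
  "plan": [
    [[0,0,-0.1,0,0,0],[0,0,-0.1,0,0,0],[0,0,0,0,0,0]]
  ]
}}

```text
time: 13.02
position: [0.5651, 0.0039, 0.4111]
tool_rot: [1.0, -0.023, 0.005, 0.004]
ft_force: [-2.5, -7.3, 12.7]
grip_width: 0.0168
```

Request:
{"fn": "drive_tool", "kwargs": {
  "plan": [
    [[0,0,0.1,0,0,0],[0,0,0,0,0,0]]
  ]
}}

```text
time: 13.28
position: [0.5644, 0.0049, 0.4119]
tool_rot: [1.0, -0.023, 0.003, 0.002]
ft_force: [-0.4, -4.2, 7.9]
grip_width: 0.0168
```

Run:
```python
from h import *
a=camera("scene")
save(a,"s9.png",(190,110,310,260),4)
o=robot.get_obs();print(o["q"].round(3),o["position"],o["ft_force"],o["tool_rot"])
```

```text
[-0.189  0.436  1.58  -0.003  1.118  1.43 ] [0.56445037 0.00487781 0.41192256] [-0.42314304 -4.19564883  8.4186318 ] [ 0.99971906 -0.02343944  0.00305997  0.00173876]
```

View pics/s9.png

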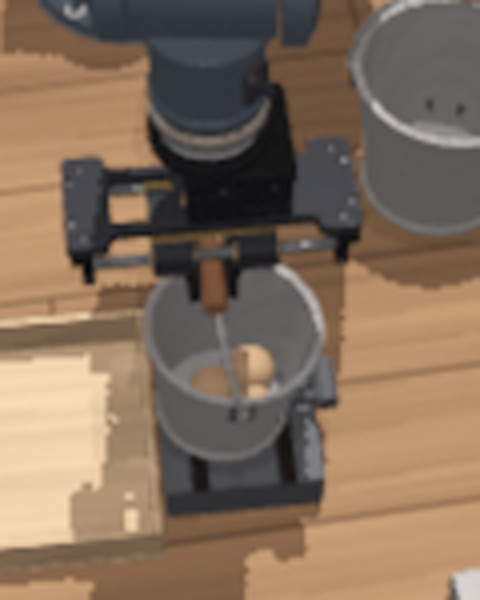

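Request:
{"fn": "drive_tool", "kwargs": {
  "plan": [
    [[0,0,0,0,0,0],[0,0,0,0,0,0],[0,0,0,0,0,0],[0,0,0,0,0,0],[0,0,0.6,0,0,0],[0,0,1,0,0,0],[0,0,1,0,0,0],[0,0,0.6,0,0,0]]
  ],
  "grip": 0
}}

```text
time: 14.32
position: [0.5636, 0.0059, 0.4916]
tool_rot: [1.0, -0.024, 0.002, 0.0]
ft_force: [0.5, 0.4, -0.1]
grip_width: 0.0845
```

Run:
```python
from h import *
a=camera("scene");b=camera("top");np.save("s10.npy",a)
save(a,"s10.png",(190,110,310,260),4);save(b,"t10.png",(200,130,330,250),4)
o=robot.get_obs();print(o["q"].round(3),o["position"],o["ft_force"],o["tool_rot"])
```

```text
[-0.188  0.353  1.479  0.     1.305  1.43 ] [0.56380798 0.00586528 0.49161614] [-0.42741573 -0.45135184  0.41247835] [ 9.99719197e-01 -2.35728614e-02  2.39458139e-03  3.36003676e-04]
```

View pics/s10.png

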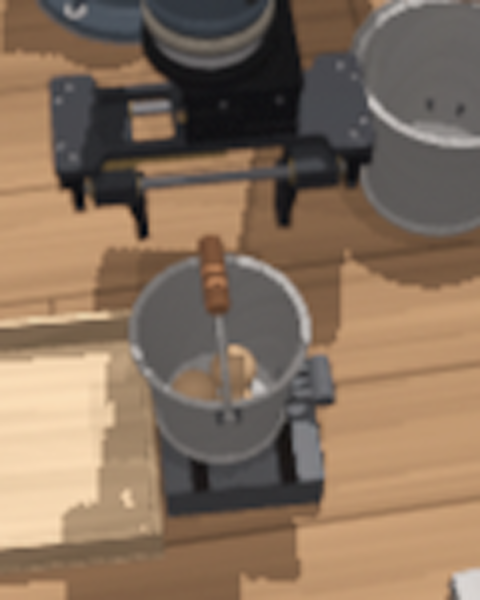

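Run:
```python
from h import *
f=lambda L:np.array(L)/4+[190,110]
print("rim",circ(plane("scene",f([[129,325],[133,300],[150,275],[311,330],[303,300],[288,275],[265,258],[150,375],[175,397],[137,355]]),.167)))
print("bottom",circ(plane("scene",f([[153,400],[165,430],[185,450],[220,462],[250,455],[270,438],[285,415]]),.052)))
print("lug corners",plane("scene",f([[330,358],[333,400],[308,360],[305,400]]),.08),"mid",plane("scene",f([[320,380]]),.084))
print("pivot near", plane("scene",f([[230,413]]),.158),"grip",plane("scene",f([[212,237],[216,305]]),.243))
```

```text
rim (array([0.5558, 0.0128]), np.float64(0.0688))
bottom (array([0.5589, 0.0123]), np.float64(0.0543))
lug corners [[0.54862823 0.10442096 0.08      ]
 [0.58742605 0.09932267 0.08      ]
 [0.54769301 0.08633928 0.08      ]
 [0.58392204 0.07715169 0.08      ]] mid [[0.56987747 0.09184923 0.084     ]]
pivot near [[0.62791155 0.00960301 0.158     ]] grip [[0.52964334 0.01207692 0.243     ]
 [0.58747253 0.0062371  0.243     ]]
```

```bash
python3 -c "
import cv2;i=cv2.imread('pics/s10.png');cv2.imwrite('pics/s10z.png',cv2.resize(i[330:520,140:350],None,fx=3,fy=3,interpolation=cv2.INTER_CUBIC))"
```

```text
(no output)
```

View pics/s10z.png

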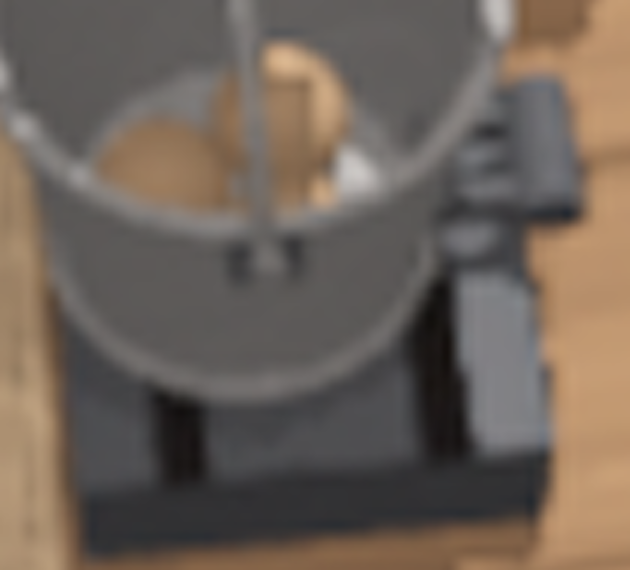

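View pics/t10.png

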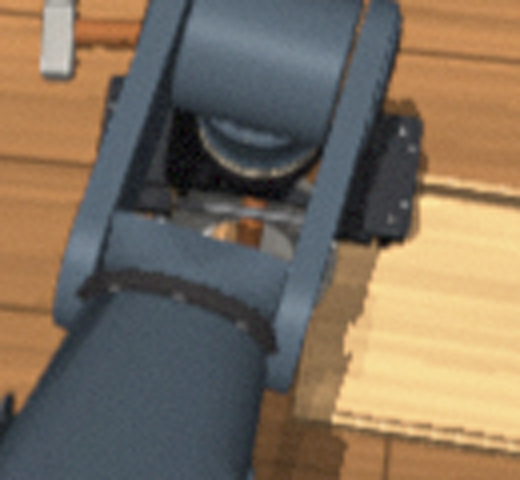

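Request:
{"fn": "drive_tool", "kwargs": {
  "plan": [
    [[0,0.5,0,0,0,1],[0,0.7,0,0,0,1],[0,0.7,0,0,0,1],[0,0.7,0,0,0,1],[0,0.7,0,0,0,1],[0,0.7,0,0,0,1],[0,0.7,0,0,0,1],[0,0.7,0,0,0,1]]
  ],
  "grip": 0
}}

```text
time: 15.42
position: [0.5632, 0.1414, 0.4881]
tool_rot: [0.922, 0.387, -0.001, -0.0]
ft_force: [-0.1, -0.7, -0.1]
grip_width: 0.0871
```

Request:
{"fn": "drive_tool", "kwargs": {
  "plan": [
    [[0.1,0.7,0,0,0,1],[0.1,0.7,0,0,0,1],[0.1,0.7,0,0,0,1],[0.1,0.7,0,0,0,1],[0.1,0.7,0,0,0,1],[0.1,0.7,0,0,0,1],[0,0.5,0,0,0,0.5],[0,0,0,0,0,0]]
  ]
}}

```text
time: 16.42
position: [0.5782, 0.259, 0.4885]
tool_rot: [0.741, 0.671, -0.001, -0.0]
ft_force: [0.2, 0.4, -0.7]
grip_width: 0.0868
```

```bash
cat > log.py <<'E'
from rig import robot
import json
o=robot.get_obs();open("log.txt","a").write(json.dumps([list(o["q"]),list(o["position"]),list(o["tool_rot"])])+"\n")
from scipy.spatial.transform import Rotation as R
print(o["time"],o["q"].round(3),o["position"].round(4),"\n",R.from_quat(o["tool_rot"]).as_matrix().round(3))
E
python3 log.py
```

```text
16.425 [ 0.245  0.462  1.306 -0.     1.375  0.344] [0.5782 0.259  0.4885] 
 [[ 0.099  0.995 -0.001]
 [ 0.995 -0.099 -0.   ]
 [-0.001 -0.001 -1.   ]]
```

Request:
{"fn": "drive_tool", "kwargs": {
  "plan": [
    [[0,0,-0.5,-1,0.1,0],[0,0,-0.5,-1,0.1,0],[0,0,-0.5,-1,0.1,0],[0,0,-0.5,-1,0.1,0]]
  ]
}}

```text
time: 16.92
position: [0.5785, 0.2576, 0.4389]
tool_rot: [0.725, 0.655, -0.156, 0.141]
ft_force: [-0.6, 0.1, -0.4]
grip_width: 0.0872
```

```bash
python3 log.py
```

```text
16.925 [ 0.317  0.553  1.313 -0.389  1.465  0.497] [0.5785 0.2576 0.4389] 
 [[ 0.092  0.995 -0.041]
 [ 0.906 -0.101 -0.41 ]
 [-0.412  0.    -0.911]]
```

Request:
{"fn": "drive_tool", "kwargs": {
  "plan": [
    [[0,0,-0.5,-1,0.1,0],[0,0,-0.5,-1,0.1,0],[0,0,-0.5,-1,0.1,0],[0,0,0,-0.5,0.05,0],[0,0,0,0,0,0]]
  ]
}}

```text
time: 17.55
position: [0.5785, 0.258, 0.4011]
tool_rot: [0.685, 0.619, -0.285, 0.258]
ft_force: [0.6, 0.6, -0.1]
grip_width: 0.0868
```

```bash
python3 log.py
```

```text
17.55 [ 0.367  0.646  1.318 -0.686  1.597  0.601] [0.5785 0.258  0.4011] 
 [[ 0.07   0.995 -0.072]
 [ 0.701 -0.1   -0.706]
 [-0.71  -0.001 -0.704]]
```

```bash
cat > kin.py <<'E'
import numpy as np,json
from scipy.spatial.transform import Rotation as R
from scipy.optimize import least_squares
Rz=lambda a:R.from_euler('z',a);Ry=lambda a:R.from_euler('y',a)
def fk(q,p):
    d1,a1,L2,e3,L3,d6,lat=p
    r=Rz(q[0]);P=np.array([0,0,d1])+r.apply([a1,lat,0])
    r=r*Ry(q[1]);P=P+r.apply([0,0,L2])
    r=r*Ry(q[2]);P=P+r.apply([e3,0,L3])   # forearm along local z
    r=r*Rz(q[3])*Ry(q[4]);P=P+r.apply([0,0,d6])
    return P,r*Rz(q[5])
D=[json.loads(l) for l in open("log.txt")]
D+=[[[-1.44048649e+00,5.28396455e-01,1.43373727e+00,0,1.18137916e+00,-1.78515205e-01],[0.18994198,-0.59513421,0.40386659],[ 9.88101354e-01,1.53801144e-01,0,-.00096]],
[[2.8010e-01,4.6530e-01,1.4721e+00,-7.0000e-04,1.2050e+00,1.7829e+00],[0.5349066,0.26931862,0.42953695],[.99942,.03411,-.00026,.00039]],
[[-0.189,.436,1.58,-.003,1.118,1.43],[.56445,.00488,.41192],[.99972,-.02344,.00306,.0017]],
[[-0.188,0.353,1.479,0.,1.305,1.43],[0.56380798,0.00586528,0.49161614],[.99972,-.02357,.0024,.0003]]]
def res(p,off=None):
    out=[]
    for q,x,o in D: out+=list(fk(q,p)[0]-x)
    return out
s=least_squares(res,[.3,.0,.45,0,.4,.1,.11],x_scale=.1)
p=s.x
if __name__=="__main__":
    print(p.round(4),np.abs(s.fun).max())
    for q,x,o in D: print(((fk(q,p)[1].inv()*R.from_quat(o)).as_rotvec()*57.3).round(2))
E
python3 kin.py
```

```text
[ 0.2743 -0.0016  0.5885  0.1141  0.3931  0.1234  0.1111] 0.00021660438219744949
[-0.    0.   90.01]
[-0.    0.   90.01]
[-0.    0.   90.01]
[ 0.   -0.   90.01]
[-0.000e+00  1.000e-02  9.001e+01]
[ 6.000e-02 -2.000e-02  9.001e+01]
[-0.e+00  2.e-02  9.e+01]
```

```bash
cat > ik.py <<'E'
from kin import *
lo=np.array([-3.08,-.75,.22,-1.43,0,-2.85]);hi=np.array([3.08,2.2,2.44,4.57,2.65,2.85])
def ik(pos,Rm,q0):
    def f(q):
        P,r=fk(q,p);return np.r_[(P-pos)*10,((r*Rz(np.pi/2)).inv()*Rm).as_rotvec()]
    s=least_squares(f,np.clip(q0,lo+1e-6,hi-1e-6),bounds=(lo,hi));return s.x,np.abs(s.fun).max()
E
python3 - <<'E'
from ik import *
q,x,o=D[2]
R0=R.from_quat(o);zt=R0.apply([0,0,1]);ay=R0.apply([0,1,0])
lug=np.array([.5635,.0935,.076])
for B,th in [((.5635,.0935,.076),0),((.5635,.0935,.126),0),((.5635,.0935,.2),0),((.56,.05,.25),0),((.56,0,.26),30),((.56,-.03,.27),60),((.56,-.05,.27),80),((.56,-.05,.27),95),((.56,-.07,.27),110),((.56,-.07,.27),120)]:
    Rm=R.from_rotvec(ay*np.radians(th))*R0
    P=np.array(B)-.164*Rm.apply([0,0,1])
    q,e=ik(P,Rm,np.array(q));print(th,P.round(3),q.round(2),round(e,4))
E
```

```text
0 [0.575 0.209 0.191] [ 0.3   0.9   1.49 -0.76  1.24  0.84] 0.0
0 [0.575 0.209 0.241] [ 0.3   0.82  1.48 -0.74  1.3   0.78] 0.0
0 [0.575 0.209 0.315] [ 0.3   0.72  1.45 -0.73  1.4   0.69] 0.0
0 [0.572 0.166 0.365] [ 0.23  0.63  1.48 -0.75  1.41  0.6 ] 0.0
30 [0.564 0.043 0.418] [-0.06  0.45  1.56 -0.29  1.17  0.15] 0.0
60 [ 0.556 -0.072  0.429] [-0.38  0.42  1.57  0.26  1.24 -0.38] 0.0
80 [ 0.551 -0.143  0.405] [-0.56  0.5   1.56  0.54  1.41 -0.64] 0.0
95 [ 0.548 -0.175  0.376] [-0.65  0.58  1.56  0.71  1.55 -0.77] 0.0
110 [ 0.545 -0.218  0.34 ] [-0.73  0.7   1.53  0.83  1.73 -0.87] 0.0
120 [ 0.544 -0.227  0.313] [-0.75  0.78  1.53  0.92  1.83 -0.92] 0.0
```

Run:
```python
from h import *
a=camera("scene");b=camera("top")
save(a,"s11.png",(200,110,320,240),4.5);save(b,"t11.png",(190,140,320,250),5)
```

```text
(no output)
```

View pics/s11.png

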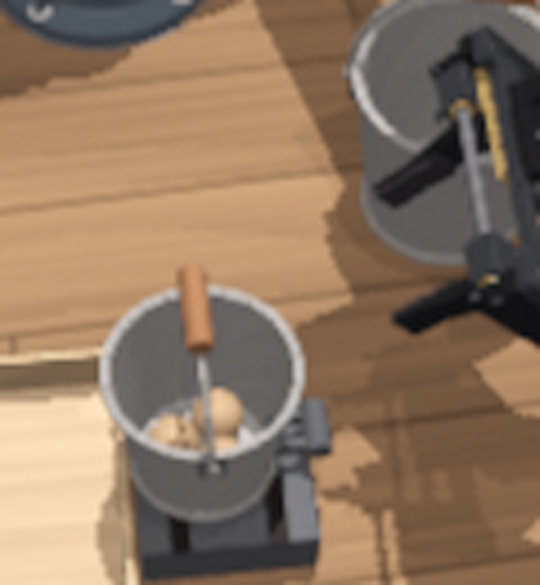

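View pics/t11.png

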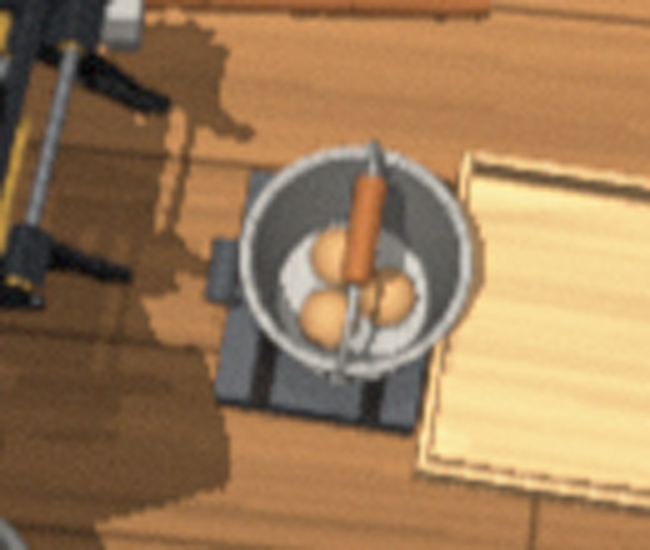

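Run:
```python
from h import *
from kin import D,R
t=lambda L:np.array(L)/5+[190,140]; s=lambda L:np.array(L)/4.5+[200,110]
print("rim top",circ(plane("top",t([[240,258],[472,262],[355,146],[358,378],[275,175],[440,180],[270,335],[445,335]]),.167)))
print("pivots",plane("top",t([[376,148],[338,378]]),.158))
print("lug top",plane("top",t([[222,270]]),.08),"outer edge",plane("top",t([[208,240],[205,300]]),.076))
print("lug scene",plane("scene",s([[315,425]]),.08), "tri",tri(s([315,427]),t([220,270])))
print("tray top: ",plane("top",t([[465,152],[418,472]]),.05))
o=robot.get_obs();Rm=R.from_quat(o["tool_rot"])
tip=[o["position"]+Rm.apply([0,y,.182]) for y in(-.05,.05)]
print("tips top",((proj("top",tip)-[190,140])*5).round(0).tolist(),"scene",((proj("scene",tip)-[200,110])*4.5).round(0).tolist())
```

```text
rim top (array([0.5615, 0.0085]), np.float64(0.0687))
pivots [[0.6321168  0.00323219 0.158     ]
 [0.49177798 0.01216948 0.158     ]]
lug top [[0.56502365 0.0914012  0.08      ]] outer edge [[0.5841192  0.10250139 0.076     ]
 [0.54572979 0.10014183 0.076     ]]
lug scene [[0.5656301  0.09287436 0.08      ]] tri (array([0.56554521, 0.0929471 , 0.07692217]), np.float64(0.00021443004272446358))
tray top:  [[ 0.66433568 -0.0543916   0.05      ]
 [ 0.45488278 -0.04300369  0.05      ]]
tips top [[118.0, 277.0], [157.0, 101.0]] scene [[381.0, 197.0], [399.0, 328.0]]
```

Request:
{"fn": "drive_tool", "kwargs": {
  "plan": [
    [[0.16,0.1,-0.8,0,0,0],[0,0,-1,0,0,0],[0,0,-1,0,0,0],[0,0,-1,0,0,0],[0,0,-1,0,0,0],[0,0,-0.8,0,0,0],[0,0,-0.6,0,0,0],[0,0,-0.2,0,0,0]]
  ]
}}

```text
time: 18.65
position: [0.5824, 0.2608, 0.2406]
tool_rot: [0.684, 0.62, -0.286, 0.258]
ft_force: [-0.4, 0.3, -0.4]
grip_width: 0.0869
```

Request:
{"fn": "drive_tool", "kwargs": {
  "plan": [
    [[0,-0.4,-0.4,0,0,0],[-0.1,-0.6,-0.6,0,0,0],[-0.1,-0.5,-0.5,0,0,0],[0,-0.35,-0.35,0,0,0],[0,0,0,0,0,0]]
  ]
}}

```text
time: 19.27
position: [0.5774, 0.2137, 0.1949]
tool_rot: [0.685, 0.619, -0.286, 0.258]
ft_force: [-0.0, 1.1, -0.2]
grip_width: 0.0871
```

```bash
python3 log.py
python3 - <<'E'
from h import *
a=camera("scene");b=camera("top")
save(a,"s12.png",(210,130,310,240),5);save(b,"t12.png",(190,140,320,250),5)
E
```

```text
19.275 [ 0.305  0.895  1.476 -0.756  1.256  0.831] [0.5774 0.2137 0.1949] 
 [[ 0.07   0.995 -0.072]
 [ 0.7   -0.101 -0.707]
 [-0.71  -0.001 -0.704]]
```

View pics/s12.png

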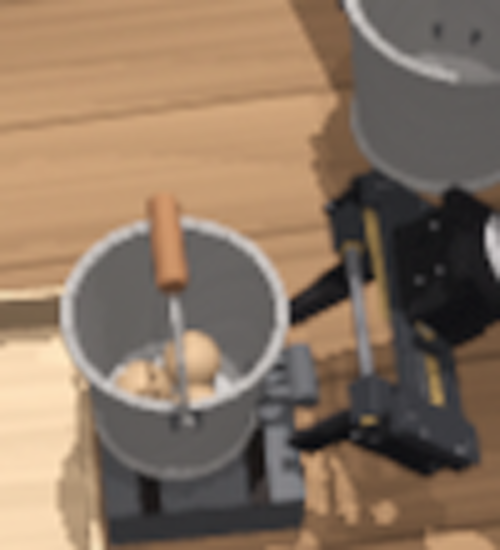

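View pics/t12.png

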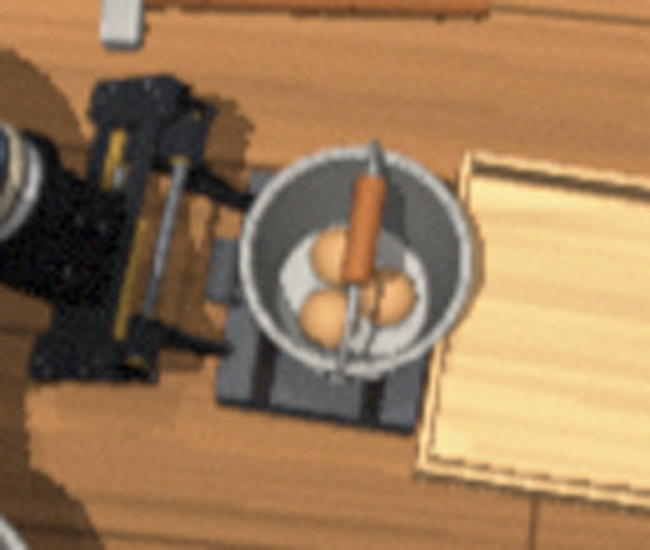

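Request:
{"fn": "drive_tool", "kwargs": {
  "plan": [
    [[0,0,0,0,0,0],[0,0,0,0,0,0],[0,0,0,0,0,0],[0,0,0,0,0,0],[0,0,0,0,0,0],[0,0,0,0,0,0],[0,0,0,0,0,0],[0,0,0,0,0,0]]
  ],
  "grip": 1,
  "force": 60
}}

```text
time: 20.38
position: [0.5779, 0.2147, 0.1956]
tool_rot: [0.684, 0.62, -0.285, 0.258]
ft_force: [1.8, -0.2, -1.1]
grip_width: 0.0395
```

Request:
{"fn": "drive_tool", "kwargs": {
  "plan": [
    [[0,0,0.2,0,0,0],[0,0,0.3,0,0,0],[0,0,0.4,0,0,0],[0,0,0.4,0,0,0],[0,0,0.3,0,0,0],[0,0,0,0,0,0]]
  ]
}}

```text
time: 21.12
position: [0.5776, 0.2147, 0.2365]
tool_rot: [0.685, 0.619, -0.284, 0.258]
ft_force: [-0.7, -0.1, -6.4]
grip_width: 0.0394
```

```bash
python3 log.py
python3 - <<'E'
from h import *
a=camera("scene");b=camera("top")
save(a,"s13.png",(210,130,310,240),5)
E
```

```text
21.125 [ 0.306  0.832  1.471 -0.742  1.304  0.785] [0.5776 0.2147 0.2365] 
 [[ 0.071  0.995 -0.07 ]
 [ 0.701 -0.099 -0.706]
 [-0.709  0.002 -0.705]]
```

View pics/s13.png

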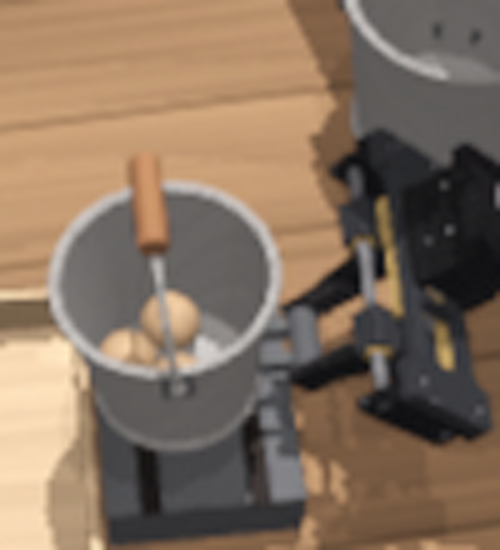

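```bash
cat > path.py <<'E'
from ik import *
from rig import robot
def rows(keys,tool=.168):
    # keys: (nrows, B xyz target, tilt deg increment); prints rows in units
    o=robot.get_obs();R0=R.from_quat(o["tool_rot"]);P=o["position"];B=P+tool*R0.apply([0,0,1]);print("B",B.round(4))
    q=o["q"]
    ay=R0.apply([0,1,0]);print("ay",ay.round(3));Rm=R0
    for n,Bt,th in keys:
        B0=B.copy()
        for i in range(n):
            B=B0+(np.array(Bt)-B0)*(i+1)/n
            R1=R.from_rotvec(ay*np.radians(th/n))*Rm
            P1=B-tool*R1.apply([0,0,1])
            q1,e=ik(P1,R1,q)
            print(((P1-P)/.025).round(2).tolist(),(ay*th/n/6).round(2).tolist(),"q",q1.round(2),"maxdq/s",np.abs((q1-q)*8).max().round(2),round(e,3))
            P,Rm,q=P1,R1,q1
        print()
E
python3 -c "
from path import *
rows([(8,(.564,.05,.26),0),(8,(.561,-.01,.27),44),(6,(.56,-.05,.27),33)])"
```

```text
B [0.5655 0.096  0.1171]
ay [ 0.995 -0.1   -0.   ]
[-0.01, -0.23, 0.71] [0.0, -0.0, -0.0] q [ 0.3   0.8   1.47 -0.74  1.32  0.76] maxdq/s 0.23 0.0
[-0.01, -0.23, 0.71] [0.0, -0.0, -0.0] q [ 0.29  0.78  1.48 -0.74  1.33  0.74] maxdq/s 0.23 0.0
[-0.01, -0.23, 0.71] [0.0, -0.0, -0.0] q [ 0.28  0.75  1.48 -0.74  1.35  0.72] maxdq/s 0.22 0.0
[-0.01, -0.23, 0.71] [0.0, -0.0, -0.0] q [ 0.27  0.72  1.48 -0.74  1.37  0.69] maxdq/s 0.22 0.0
[-0.01, -0.23, 0.71] [0.0, -0.0, -0.0] q [ 0.26  0.69  1.47 -0.74  1.38  0.66] maxdq/s 0.22 0.0
[-0.01, -0.23, 0.71] [0.0, -0.0, -0.0] q [ 0.25  0.67  1.47 -0.74  1.4   0.64] maxdq/s 0.21 0.0
[-0.01, -0.23, 0.71] [0.0, -0.0, -0.0] q [ 0.25  0.64  1.46 -0.74  1.42  0.61] maxdq/s 0.22 0.0
[-0.01, -0.23, 0.71] [0.0, -0.0, -0.0] q [ 0.24  0.62  1.46 -0.74  1.44  0.58] maxdq/s 0.22 0.0

[-0.06, -0.77, 0.49] [0.91, -0.09, -0.0] q [ 0.19  0.58  1.47 -0.67  1.38  0.53] maxdq/s 0.56 0.0
[-0.07, -0.81, 0.44] [0.91, -0.09, -0.0] q [ 0.15  0.54  1.49 -0.6   1.33  0.46] maxdq/s 0.61 0.0
[-0.07, -0.85, 0.39] [0.91, -0.09, -0.0] q [ 0.1   0.5   1.51 -0.51  1.28  0.38] max
[... 394 characters left out ...]
 0.83 0.0
[-0.08, -0.94, 0.09] [0.91, -0.09, -0.0] q [-0.21  0.4   1.55 -0.02  1.18 -0.1 ] maxdq/s 0.83 0.0

[-0.07, -0.91, -0.02] [0.91, -0.09, -0.0] q [-0.27  0.4   1.56  0.08  1.19 -0.2 ] maxdq/s 0.82 0.0
[-0.07, -0.9, -0.08] [0.91, -0.09, -0.0] q [-0.33  0.41  1.56  0.18  1.22 -0.3 ] maxdq/s 0.78 0.0
[-0.07, -0.89, -0.14] [0.91, -0.09, -0.0] q [-0.39  0.42  1.56  0.27  1.25 -0.39] maxdq/s 0.74 0.0
[-0.07, -0.88, -0.2] [0.91, -0.09, -0.0] q [-0.45  0.43  1.56  0.36  1.29 -0.47] maxdq/s 0.68 0.0
[-0.07, -0.85, -0.26] [0.91, -0.09, -0.0] q [-0.5   0.45  1.56  0.43  1.34 -0.55] maxdq/s 0.62 0.0
[-0.06, -0.83, -0.31] [0.91, -0.09, -0.0] q [-0.55  0.48  1.56  0.5   1.39 -0.61] maxdq/s 0.56 0.0
```

Request:
{"fn": "drive_tool", "kwargs": {
  "plan": [
    [[0,-0.1,0.4,0,0,0],[0,-0.2,0.7,0,0,0],[0,-0.3,0.8,0,0,0],[0,-0.3,0.8,0,0,0],[0,-0.3,0.8,0,0,0],[0,-0.3,0.8,0,0,0],[0,-0.3,0.7,0,0,0],[-0.1,-0.3,0.6,0,0,0]]
  ]
}}

```text
time: 22.22
position: [0.5749, 0.1615, 0.3767]
tool_rot: [0.685, 0.619, -0.285, 0.258]
ft_force: [0.8, 1.0, -6.9]
grip_width: 0.0393
```

Request:
{"fn": "drive_tool", "kwargs": {
  "plan": [
    [[-0.1,-0.6,0.6,0.6,-0.06,0],[-0.1,-0.8,0.4,0.9,-0.09,0],[-0.1,-0.85,0.4,0.9,-0.09,0],[-0.1,-0.9,0.3,0.9,-0.09,0],[-0.1,-0.9,0.3,0.9,-0.09,0],[-0.1,-0.9,0.2,0.9,-0.09,0],[-0.1,-0.8,0.2,0.9,-0.09,0],[0,-0.6,0.1,0.6,-0.06,0]]
  ]
}}

```text
time: 23.22
position: [0.556, 0.0021, 0.4382]
tool_rot: [0.74, 0.67, -0.037, 0.03]
ft_force: [0.5, 0.2, -5.4]
grip_width: 0.0394
```

```bash
python3 log.py
python3 - <<'E'
from h import *
a=camera("scene")
save(a,"s14.png",(150,80,310,270),3)
E
python3 -c "
from path import *
rows([(6,(.56,-.05,.27),30)])"
```

```text
23.225 [-0.176  0.399  1.564 -0.103  1.178 -0.037] [0.556  0.0021 0.4382] 
 [[ 0.098  0.995 -0.014]
 [ 0.991 -0.099 -0.094]
 [-0.095 -0.005 -0.995]]
B [ 0.5542 -0.0152  0.2712]
ay [ 0.995 -0.101 -0.004]
[-0.02, -0.81, 0.02] [0.83, -0.08, -0.0] q [-0.23  0.4   1.57 -0.01  1.18 -0.13] maxdq/s 0.75 0.0
[-0.02, -0.81, -0.03] [0.83, -0.08, -0.0] q [-0.29  0.4   1.57  0.08  1.2  -0.22] maxdq/s 0.74 0.0
[-0.02, -0.81, -0.08] [0.83, -0.08, -0.0] q [-0.35  0.4   1.56  0.17  1.22 -0.31] maxdq/s 0.71 0.0
[-0.02, -0.8, -0.13] [0.83, -0.08, -0.0] q [-0.4   0.42  1.56  0.25  1.25 -0.39] maxdq/s 0.67 0.0
[-0.02, -0.79, -0.18] [0.83, -0.08, -0.0] q [-0.45  0.43  1.56  0.33  1.29 -0.46] maxdq/s 0.62 0.0
[-0.02, -0.77, -0.23] [0.83, -0.08, -0.0] q [-0.5   0.45  1.55  0.4   1.33 -0.53] maxdq/s 0.57 0.0
```

View pics/s14.png

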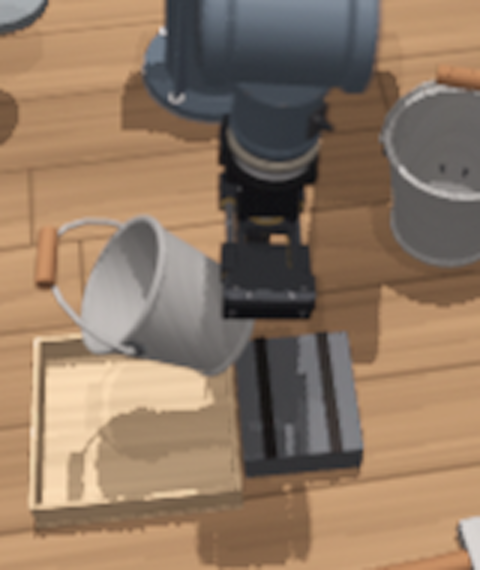

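Run:
```python
from h import *
B=np.array([.5542,-.0152,.2712]);h=np.array([-.1,-.995,0]);z=np.array([0,0,1.])
for th in(35,45,55,65,75):
    c,s=np.cos(np.radians(th)),np.sin(np.radians(th));x1=h*c-z*s;z1=h*s+z*c
    m=B+.082*x1+.094*z1;b=B+.082*x1-.026*z1
    print(th,((proj("scene",[m,b,m+.068*x1,m-.068*x1])-[150,80])*3).round(0).tolist(),(m+.068*x1).round(3))
```

```text
35 [[116.0, 262.0], [202.0, 318.0], [62.0, 290.0], [175.0, 232.0]] [ 0.537 -0.191  0.262]
45 [[116.0, 276.0], [215.0, 322.0], [72.0, 308.0], [163.0, 242.0]] [ 0.537 -0.187  0.232]
55 [[120.0, 289.0], [230.0, 324.0], [88.0, 324.0], [155.0, 252.0]] [ 0.538 -0.177  0.202]
65 [[127.0, 302.0], [245.0, 325.0], [107.0, 338.0], [150.0, 262.0]] [ 0.539 -0.163  0.175]
75 [[139.0, 313.0], [260.0, 325.0], [129.0, 350.0], [149.0, 273.0]] [ 0.541 -0.144  0.151]
```

Request:
{"fn": "drive_tool", "kwargs": {
  "plan": [
    [[0.05,-0.6,0,0.6,-0.06,0],[0.05,-0.7,0,0.7,-0.07,0],[0.05,-0.7,-0.1,0.7,-0.07,0],[0.05,-0.5,-0.1,0.5,-0.05,0]]
  ]
}}

```text
time: 23.78
position: [0.5614, -0.0598, 0.4326]
tool_rot: [0.738, 0.669, 0.06, -0.058]
ft_force: [0.0, 0.3, -5.4]
grip_width: 0.0395
```

```bash
python3 log.py
python3 - <<'E'
from h import *
a=camera("scene")
save(a,"s15.png",(150,80,310,270),3)
E
python3 -c "
from path import *
rows([(4,(.56,-.055,.265),12)])"
```

```text
23.775 [-0.34   0.417  1.553  0.171  1.221 -0.305] [ 0.5614 -0.0598  0.4326] 
 [[ 0.097  0.995  0.011]
 [ 0.981 -0.097  0.166]
 [ 0.166 -0.005 -0.986]]
B [ 0.5637 -0.0332  0.2665]
ay [ 0.995 -0.099 -0.005]
[-0.07, -0.56, -0.08] [0.5, -0.05, -0.0] q [-0.38  0.42  1.55  0.22  1.24 -0.36] maxdq/s 0.43 0.0
[-0.07, -0.56, -0.1] [0.5, -0.05, -0.0] q [-0.41  0.43  1.56  0.27  1.26 -0.41] maxdq/s 0.41 0.0
[-0.07, -0.55, -0.12] [0.5, -0.05, -0.0] q [-0.45  0.44  1.56  0.32  1.28 -0.46] maxdq/s 0.39 0.0
[-0.07, -0.55, -0.14] [0.5, -0.05, -0.0] q [-0.48  0.45  1.55  0.36  1.31 -0.51] maxdq/s 0.37 0.0
```

View pics/s15.png

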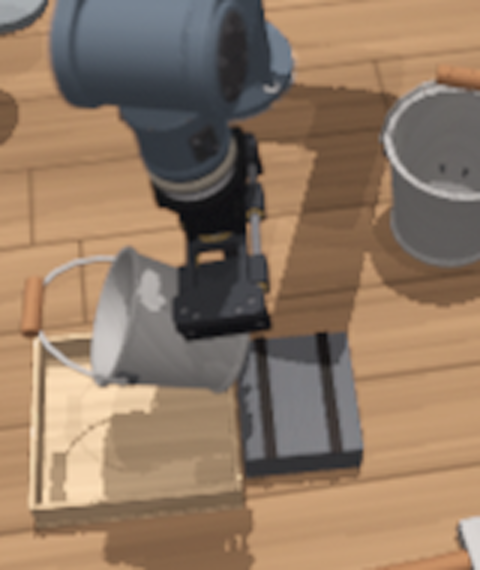

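Request:
{"fn": "drive_tool", "kwargs": {
  "plan": [
    [[-0.05,-0.5,-0.1,0.5,-0.05,0],[-0.05,-0.5,-0.1,0.5,-0.05,0],[-0.05,-0.5,-0.1,0.5,-0.05,0],[-0.05,-0.5,-0.15,0.5,-0.05,0],[0,0,0,0,0,0],[0,0,0,0,0,0]]
  ]
}}

```text
time: 24.58
position: [0.5572, -0.1085, 0.4217]
tool_rot: [0.728, 0.66, 0.138, -0.126]
ft_force: [-0.4, -0.4, -5.8]
grip_width: 0.0391
```

```bash
python3 log.py
python3 - <<'E'
from h import *
a=camera("scene")
save(a,"s16.png",(150,80,310,270),3)
E
python3 -c "
from path import *
rows([(6,(.56,-.055,.265),15),(4,(.56,-.055,.265),12)])"
```

```text
24.575 [-0.466  0.449  1.554  0.364  1.3   -0.494] [ 0.5572 -0.1085  0.4217] 
 [[ 0.092  0.995  0.034]
 [ 0.925 -0.098  0.366]
 [ 0.368 -0.002 -0.93 ]]
B [ 0.5632 -0.0468  0.2657]
ay [ 0.995 -0.098 -0.001]
[-0.05, -0.32, -0.12] [0.41, -0.04, -0.0] q [-0.49  0.46  1.55  0.4   1.32 -0.53] maxdq/s 0.29 0.0
[-0.05, -0.32, -0.13] [0.41, -0.04, -0.0] q [-0.51  0.47  1.56  0.44  1.34 -0.56] maxdq/s 0.28 0.0
[-0.05, -0.31, -0.14] [0.41, -0.04, -0.0] q [-0.53  0.48  1.56  0.47  1.36 -0.59] maxdq/s 0.27 0.0
[-0.05, -0.31, -0.15] [0.41, -0.04, -0.0] q [-0.55  0.49  1.56  0.5   1.39 -0.62] maxdq/s 0.25 0.0
[-0.05, -0.3, -0.16] [0.41, -0.04, -0.0] q [-0.57  0.5   1.56  0.53  1.41 -0.64] maxdq/s 0.24 0.0
[-0.04, -0.29, -0.17] [0.41, -0.04, -0.0] q [-0.59  0.51  1.56  0.56  1.43 -0.67] maxdq/s 0.23 0.0

[-0.03, -0.28, -0.22] [0.5, -0.05, -0.0] q [-0.61  0.53  1.55  0.59  1.46 -0.7 ] maxdq/s 0.28 0.0
[-0.03, -0.26, -0.23] [0.5, -0.05, -0.0] q [-0.62  0.55  1.55  0.63  1.49 -0.72] maxdq/s 0.27 0.0
[-0.02, -0.25, -0.24] [0.5, -0.05, -0.0] q [-0.64  0.57  1.55  0.66  1.52 -0.75] maxdq/s 0.26 0.0
[-0.02, -0.24, -0.26] [0.5, -0.05, -0.0] q [-0.65  0.58  1.55  0.69  1.55 -0.77] maxdq/s 0.25 0.0
```

View pics/s16.png

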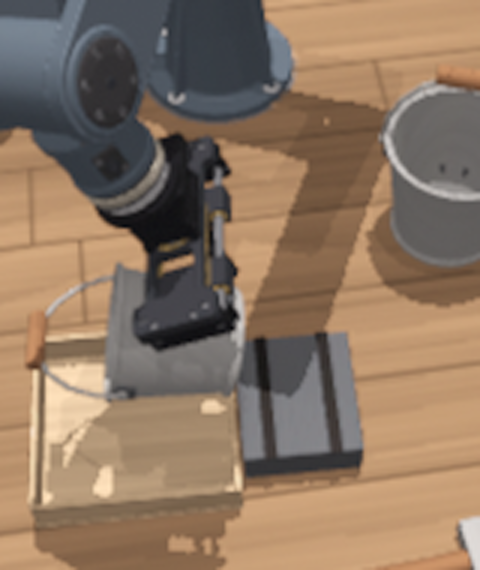

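Request:
{"fn": "drive_tool", "kwargs": {
  "plan": [
    [[-0.05,-0.3,-0.1,0.4,-0.04,0],[-0.05,-0.3,-0.1,0.4,-0.04,0],[-0.05,-0.3,-0.15,0.4,-0.04,0],[-0.05,-0.3,-0.15,0.4,-0.04,0],[-0.05,-0.3,-0.15,0.4,-0.04,0],[-0.05,-0.3,-0.15,0.4,-0.04,0],[0,0,0,0,0,0],[0,0,0,0,0,0]]
  ]
}}

```text
time: 25.62
position: [0.55, -0.1542, 0.4018]
tool_rot: [0.705, 0.638, 0.23, -0.208]
ft_force: [-0.3, -0.3, -5.9]
grip_width: 0.0395
```

```bash
python3 log.py
python3 - <<'E'
from h import *
a=camera("scene")
save(a,"s17.png",(150,80,310,270),3)
E
python3 -c "
from path import *
rows([(8,(.56,-.07,.265),22)])"
```

```text
25.625 [-0.585  0.51   1.555  0.555  1.43  -0.666] [ 0.55   -0.1542  0.4018] 
 [[ 0.08   0.995  0.059]
 [ 0.803 -0.1    0.587]
 [ 0.59   0.    -0.807]]
B [ 0.5599 -0.0553  0.2663]
ay [ 0.995 -0.099  0.   ]
[-0.02, -0.33, -0.2] [0.46, -0.05, 0.0] q [-0.6   0.53  1.55  0.59  1.46 -0.69] maxdq/s 0.25 0.0
[-0.02, -0.32, -0.22] [0.46, -0.05, 0.0] q [-0.62  0.54  1.55  0.62  1.49 -0.72] maxdq/s 0.24 0.0
[-0.02, -0.31, -0.23] [0.46, -0.05, 0.0] q [-0.64  0.56  1.55  0.64  1.51 -0.74] maxdq/s 0.23 0.0
[-0.02, -0.3, -0.24] [0.46, -0.05, 0.0] q [-0.66  0.58  1.55  0.67  1.54 -0.76] maxdq/s 0.23 0.0
[-0.02, -0.29, -0.25] [0.46, -0.05, 0.0] q [-0.67  0.6   1.54  0.7   1.57 -0.78] maxdq/s 0.23 0.0
[-0.02, -0.27, -0.26] [0.46, -0.05, 0.0] q [-0.69  0.62  1.54  0.72  1.6  -0.8 ] maxdq/s 0.24 0.0
[-0.02, -0.26, -0.27] [0.46, -0.05, 0.0] q [-0.7   0.64  1.54  0.75  1.63 -0.82] maxdq/s 0.24 0.0
[-0.02, -0.25, -0.28] [0.46, -0.05, 0.0] q [-0.71  0.66  1.53  0.77  1.66 -0.84] maxdq/s 0.24 0.0
```

View pics/s17.png

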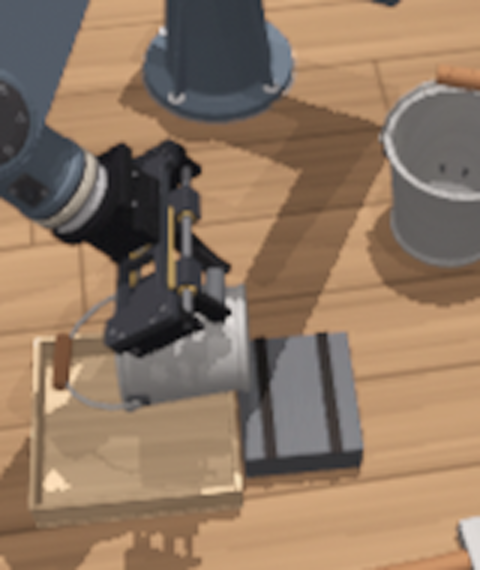

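Request:
{"fn": "drive_tool", "kwargs": {
  "plan": [
    [[0,-0.3,-0.2,0.5,-0.05,0],[0,-0.3,-0.2,0.5,-0.05,0],[0,-0.3,-0.2,0.5,-0.05,0],[0,-0.3,-0.2,0.5,-0.05,0],[0,0,0,0,0,0],[0,0,0,0,0,0]]
  ]
}}

```text
time: 26.42
position: [0.55, -0.1843, 0.3817]
tool_rot: [0.677, 0.612, 0.303, -0.274]
ft_force: [0.2, -0.3, -5.5]
grip_width: 0.0394
```

```bash
python3 log.py
python3 - <<'E'
from h import *
a=camera("scene");b=camera("top")
save(a,"s18.png",(150,80,310,270),3)
save(b,"t18.png",(210,110,390,260),3.5)
E
python3 -c "
from path import *
rows([(4,(.56,-.07,.265),12)])"
```

```text
26.425 [-0.655  0.581  1.54   0.686  1.558 -0.761] [ 0.55   -0.1843  0.3817] 
 [[ 0.066  0.995  0.074]
 [ 0.663 -0.1    0.742]
 [ 0.746 -0.    -0.666]]
B [ 0.5625 -0.0592  0.2701]
ay [ 0.995 -0.099  0.   ]
[-0.05, -0.33, -0.32] [0.5, -0.05, 0.0] q [-0.67  0.6   1.54  0.71  1.59 -0.79] maxdq/s 0.24 0.0
[-0.05, -0.32, -0.33] [0.5, -0.05, 0.0] q [-0.69  0.63  1.54  0.74  1.62 -0.81] maxdq/s 0.25 0.0
[-0.04, -0.3, -0.34] [0.5, -0.05, 0.0] q [-0.71  0.65  1.54  0.77  1.65 -0.83] maxdq/s 0.25 0.0
[-0.04, -0.29, -0.35] [0.5, -0.05, 0.0] q [-0.72  0.67  1.53  0.79  1.68 -0.85] maxdq/s 0.25 0.0
```

View pics/s18.png

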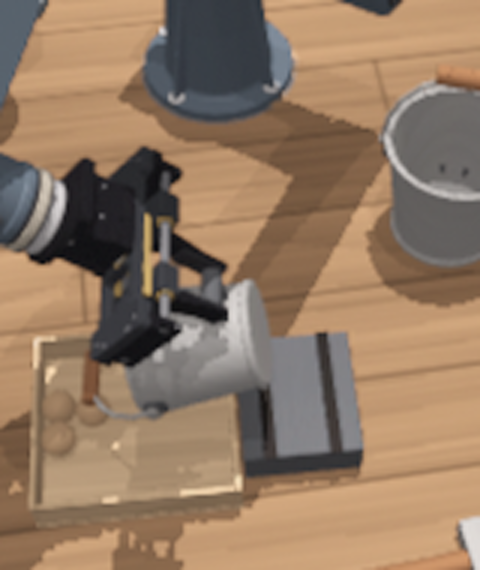

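View pics/t18.png

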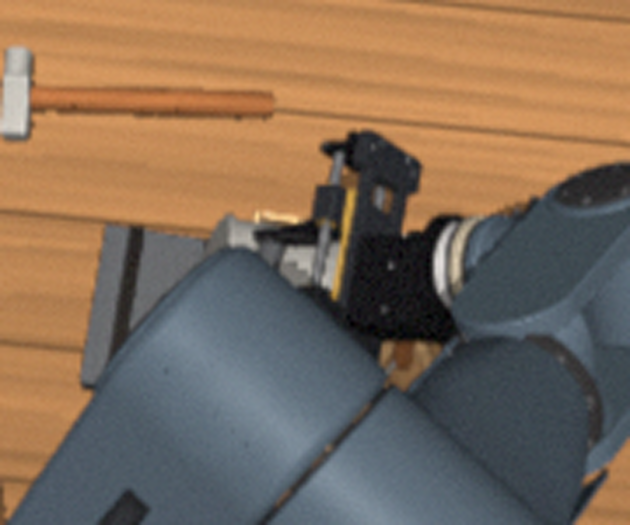

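All three balls are in the tray, at scene crop (58,405), (58,437), (93,412). The lug slipped about 15° in the grip, so the return needs extra back-tilt.

```bash
python3 -c "
from path import *
rows([(8,(.563,-.03,.30),-38),(8,(.565,.03,.29),-38),(8,(.566,.085,.18),-30)])"
```

```text
B [ 0.5625 -0.0592  0.2701]
ay [ 0.995 -0.099  0.   ]
[0.04, 0.53, 0.55] [-0.79, 0.08, -0.0] q [-0.63  0.54  1.54  0.64  1.51 -0.72] maxdq/s 0.38 0.0
[0.04, 0.56, 0.52] [-0.79, 0.08, -0.0] q [-0.59  0.51  1.54  0.59  1.47 -0.67] maxdq/s 0.41 0.0
[0.05, 0.59, 0.48] [-0.79, 0.08, -0.0] q [-0.56  0.48  1.54  0.53  1.43 -0.62] maxdq/s 0.45 0.0
[0.05, 0.62, 0.44] [-0.79, 0.08, -0.0] q [-0.52  0.45  1.54  0.47  1.4  -0.56] maxdq/s 0.49 0.0
[0.05, 0.64, 0.4] [-0.79, 0.08, -0.0] q [-0.48  0.43  1.53  0.4   1.36 -0.5 ] maxdq/s 0.52 0.0
[0.05, 0.66, 0.36] [-0.79, 0.08, -0.0] q [-0.44  0.41  1.53  0.33  1.33 -0.44] maxdq/s 0.56 0.0
[0.06, 0.68, 0.32] [-0.79, 0.08, -0.0] q [-0.39  0.39  1.52  0.26  1.31 -0.37] maxdq/s 0.6 0.0
[0.06, 0.69, 0.27] [-0.79, 0.08, -0.0] q [-0.34  0.38  1.52  0.18  1.29 -0.3 ] maxdq/s 0.63 0.0

[0.06, 0.85, 0.03] [-0.79, 0.08, -0.0] q [-0.29  0.38  1.52  0.1   1.27 -0.22] maxdq/s 0.65 0.0
[0.07, 0.85, -0.02] [-0.79, 0.08, -0.0] q [-0.23  0.38  1.51  0.01  1.25 -0.14] maxdq/s 0.68 0.0
[0.07, 0.85, -0.07] [-0.79, 0.08, -0.0] q [-0.17  0.38  1.51 -0.07  1.24 -0.05] maxdq/
[... 563 characters left out ...]
3  0.41] maxdq/s 0.54 0.0
[0.04, 0.64, -0.79] [-0.62, 0.06, -0.0] q [ 0.17  0.55  1.48 -0.61  1.35  0.48] maxdq/s 0.52 0.0
[0.04, 0.62, -0.82] [-0.62, 0.06, -0.0] q [ 0.2   0.59  1.47 -0.66  1.36  0.54] maxdq/s 0.5 0.0
[0.04, 0.61, -0.84] [-0.62, 0.06, -0.0] q [ 0.24  0.64  1.47 -0.71  1.39  0.6 ] maxdq/s 0.47 0.0
[0.04, 0.59, -0.86] [-0.62, 0.06, -0.0] q [ 0.27  0.68  1.46 -0.76  1.41  0.65] maxdq/s 0.44 0.0
[0.03, 0.57, -0.88] [-0.62, 0.06, -0.0] q [ 0.29  0.73  1.45 -0.8   1.44  0.7 ] maxdq/s 0.4 0.0
[0.03, 0.54, -0.9] [-0.62, 0.06, -0.0] q [ 0.32  0.78  1.44 -0.84  1.48  0.75] maxdq/s 0.4 0.0
[0.03, 0.52, -0.91] [-0.62, 0.06, -0.0] q [ 0.35  0.83  1.42 -0.87  1.52  0.79] maxdq/s 0.41 0.0
```

Request:
{"fn": "drive_tool", "kwargs": {
  "plan": [
    [[0.05,0.4,0.6,-0.6,0.06,0],[0.05,0.55,0.55,-0.8,0.08,0],[0.05,0.6,0.5,-0.8,0.08,0],[0.05,0.6,0.45,-0.8,0.08,0],[0.05,0.65,0.4,-0.8,0.08,0],[0.05,0.65,0.35,-0.8,0.08,0],[0.05,0.7,0.3,-0.8,0.08,0],[0.05,0.7,0.3,-0.8,0.08,0]]
  ]
}}

```text
time: 27.52
position: [0.5591, -0.0613, 0.4684]
tool_rot: [0.738, 0.668, 0.07, -0.065]
ft_force: [0.6, 0.5, -5.5]
grip_width: 0.0397
```

Request:
{"fn": "drive_tool", "kwargs": {
  "plan": [
    [[0.05,0.85,0,-0.8,0.08,0],[0.05,0.85,0,-0.8,0.08,0],[0.05,0.85,-0.05,-0.8,0.08,0],[0.05,0.85,-0.1,-0.8,0.08,0],[0.05,0.85,-0.15,-0.8,0.08,0],[0.05,0.8,-0.2,-0.8,0.08,0],[0.05,0.8,-0.25,-0.8,0.08,0],[0.05,0.7,-0.3,-0.7,0.07,0]]
  ]
}}

```text
time: 28.52
position: [0.5689, 0.1027, 0.4415]
tool_rot: [0.721, 0.652, -0.174, 0.155]
ft_force: [-0.3, -0.5, -5.5]
grip_width: 0.0393
```

```bash
python3 log.py
python3 - <<'E'
from h import *
a=camera("scene")
save(a,"s19.png",(150,80,310,270),3)
E
python3 -c "
from path import *
rows([(8,(.566,.085,.18),-30)])"
```

```text
28.525 [ 0.081  0.463  1.481 -0.478  1.322  0.331] [0.5689 0.1027 0.4415] 
 [[ 0.089  0.995 -0.048]
 [ 0.887 -0.101 -0.451]
 [-0.453 -0.002 -0.891]]
B [0.5606 0.0287 0.2904]
ay [ 0.995 -0.099 -0.004]
[0.06, 0.66, -0.76] [-0.62, 0.06, 0.0] q [ 0.12  0.5   1.48 -0.54  1.33  0.4 ] maxdq/s 0.55 0.0
[0.06, 0.65, -0.79] [-0.62, 0.06, 0.0] q [ 0.16  0.54  1.48 -0.6   1.34  0.47] maxdq/s 0.53 0.0
[0.06, 0.63, -0.81] [-0.62, 0.06, 0.0] q [ 0.2   0.59  1.48 -0.65  1.36  0.53] maxdq/s 0.5 0.0
[0.06, 0.62, -0.84] [-0.62, 0.06, 0.0] q [ 0.23  0.63  1.48 -0.7   1.38  0.59] maxdq/s 0.47 0.0
[0.06, 0.6, -0.86] [-0.62, 0.06, 0.0] q [ 0.26  0.68  1.47 -0.75  1.41  0.64] maxdq/s 0.44 0.0
[0.06, 0.58, -0.88] [-0.62, 0.06, 0.0] q [ 0.29  0.73  1.45 -0.79  1.44  0.69] maxdq/s 0.41 0.0
[0.05, 0.55, -0.9] [-0.62, 0.06, 0.0] q [ 0.32  0.77  1.44 -0.83  1.47  0.74] maxdq/s 0.4 0.0
[0.05, 0.53, -0.91] [-0.62, 0.06, 0.0] q [ 0.34  0.83  1.42 -0.86  1.51  0.78] maxdq/s 0.41 0.0
```

View pics/s19.png

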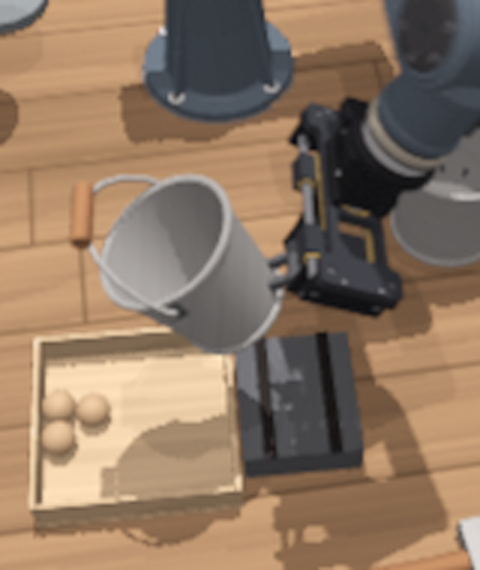

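```bash
cat > tilt.py <<'E'
from h import *
import sys
from scipy.spatial.transform import Rotation as R
def table(crop,s,ths,off=.168):
    o=robot.get_obs();Rm=R.from_quat(o["tool_rot"]);B=o["position"]+off*Rm.apply([0,0,1])
    h=np.array([-.1,-.995,0]);z=np.array([0,0,1.])
    for th in ths:
        c,s_=np.cos(np.radians(th)),np.sin(np.radians(th));x1=h*c-z*s_;z1=h*s_+z*c
        m=B+.082*x1+.094*z1;b=B+.082*x1-.026*z1
        print(th,"mouth,bottom,lip+,lip-",((proj("scene",[m,b,m+.068*x1,m-.068*x1])-crop)*s).round(0).tolist(),"bottom",b.round(3),"edge+",(b+.05*x1).round(3))
E
python3 -c "
from tilt import *
table([150,80],3,(20,25,30,35,40,45))"
```

```text
20 mouth,bottom,lip+,lip- [[174.0, 227.0], [229.0, 298.0], [103.0, 246.0], [248.0, 206.0]] bottom [ 0.554 -0.039  0.238] edge+ [ 0.549 -0.086  0.221]
25 mouth,bottom,lip+,lip- [[169.0, 234.0], [235.0, 301.0], [103.0, 257.0], [240.0, 210.0]] bottom [ 0.554 -0.034  0.232] edge+ [ 0.55  -0.079  0.211]
30 mouth,bottom,lip+,lip- [[166.0, 241.0], [241.0, 304.0], [104.0, 267.0], [232.0, 214.0]] bottom [ 0.555 -0.029  0.227] edge+ [ 0.55  -0.072  0.202]
35 mouth,bottom,lip+,lip- [[164.0, 249.0], [247.0, 307.0], [107.0, 277.0], [225.0, 218.0]] bottom [ 0.555 -0.023  0.222] edge+ [ 0.551 -0.064  0.193]
40 mouth,bottom,lip+,lip- [[163.0, 256.0], [253.0, 309.0], [111.0, 287.0], [219.0, 223.0]] bottom [ 0.556 -0.017  0.218] edge+ [ 0.552 -0.055  0.186]
45 mouth,bottom,lip+,lip- [[163.0, 263.0], [260.0, 311.0], [116.0, 296.0], [213.0, 228.0]] bottom [ 0.557 -0.011  0.214] edge+ [ 0.553 -0.046  0.179]
```

Request:
{"fn": "drive_tool", "kwargs": {
  "plan": [
    [[0.05,0.65,-0.7,-0.6,0.06,0],[0.05,0.65,-0.8,-0.65,0.06,0],[0.05,0.65,-0.8,-0.65,0.06,0],[0.05,0.6,-0.85,-0.65,0.06,0],[0.05,0.6,-0.85,-0.6,0.06,0],[0.05,0.55,-0.9,-0.6,0.06,0],[0.05,0.55,-0.9,-0.6,0.06,0],[0.05,0.5,-0.7,-0.6,0.06,0]]
  ]
}}

```text
time: 29.58
position: [0.5797, 0.2204, 0.2782]
tool_rot: [0.653, 0.59, -0.353, 0.318]
ft_force: [-0.4, 0.3, -5.2]
grip_width: 0.0395
```

```bash
python3 log.py
python3 - <<'E'
from h import *
a=camera("scene")
save(a,"s20.png",(180,80,310,240),4)
E
python3 -c "
from tilt import *
table([180,80],4,(-10,-5,0,5,10,15))"
```

```text
29.575 [ 0.335  0.813  1.427 -0.862  1.508  0.778] [0.5797 0.2204 0.2782] 
 [[ 0.056  0.995 -0.085]
 [ 0.546 -0.102 -0.832]
 [-0.836 -0.    -0.549]]
-10 mouth,bottom,lip+,lip- [[266.0, 350.0], [239.0, 443.0], [166.0, 344.0], [363.0, 355.0]] bottom [ 0.556 -0.003  0.172] edge+ [ 0.552 -0.052  0.181]
-5 mouth,bottom,lip+,lip- [[253.0, 355.0], [241.0, 449.0], [152.0, 355.0], [351.0, 356.0]] bottom [ 0.557 -0.002  0.165] edge+ [ 0.552 -0.051  0.169]
0 mouth,bottom,lip+,lip- [[240.0, 362.0], [243.0, 453.0], [141.0, 366.0], [339.0, 357.0]] bottom [0.557 0.    0.157] edge+ [ 0.552 -0.049  0.157]
5 mouth,bottom,lip+,lip- [[229.0, 369.0], [247.0, 458.0], [132.0, 378.0], [327.0, 359.0]] bottom [0.557 0.003 0.15 ] edge+ [ 0.552 -0.047  0.146]
10 mouth,bottom,lip+,lip- [[219.0, 376.0], [251.0, 463.0], [124.0, 390.0], [316.0, 362.0]] bottom [0.557 0.006 0.144] edge+ [ 0.552 -0.043  0.135]
15 mouth,bottom,lip+,lip- [[210.0, 383.0], [256.0, 467.0], [119.0, 402.0], [304.0, 365.0]] bottom [0.558 0.01  0.137] edge+ [ 0.553 -0.038  0.124]
```

View pics/s20.png

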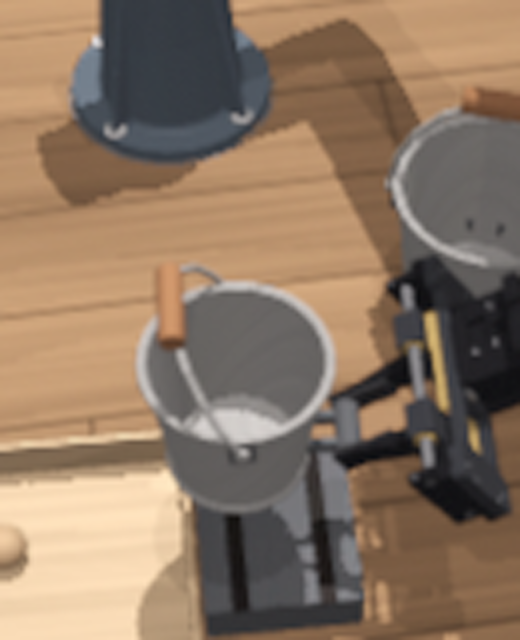

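Request:
{"fn": "drive_tool", "kwargs": {
  "plan": [
    [[0.1,0.25,-0.5,0,0,0],[0.05,0.25,-0.7,0,0,0],[0,0.25,-0.8,0,0,0],[0,0.17,-0.7,0,0,0],[0,0,-0.5,0,0,0],[0,0,-0.3,0,0,0],[0,0,-0.2,0,0,0],[0,0,0,0,0,0]]
  ]
}}

```text
time: 30.62
position: [0.5838, 0.2424, 0.1867]
tool_rot: [0.652, 0.59, -0.353, 0.321]
ft_force: [0.2, -0.1, -4.8]
grip_width: 0.0398
```

```bash
python3 log.py
python3 - <<'E'
from h import *
a=camera("scene")
save(a,"s21.png",(190,110,310,260),4)
E
python3 -c "
from tilt import *
table([190,110],4,(-5,0,5,10))"
```

```text
30.625 [ 0.364  0.96   1.396 -0.857  1.45   0.881] [0.5838 0.2424 0.1867] 
 [[ 0.055  0.995 -0.082]
 [ 0.542 -0.099 -0.834]
 [-0.839  0.001 -0.545]]
-5 mouth,bottom,lip+,lip- [[242.0, 307.0], [229.0, 388.0], [150.0, 307.0], [334.0, 307.0]] bottom [0.562 0.019 0.077] edge+ [ 0.557 -0.031  0.081]
0 mouth,bottom,lip+,lip- [[231.0, 313.0], [231.0, 392.0], [139.0, 317.0], [323.0, 309.0]] bottom [0.562 0.021 0.07 ] edge+ [ 0.557 -0.029  0.07 ]
5 mouth,bottom,lip+,lip- [[220.0, 319.0], [234.0, 396.0], [130.0, 327.0], [312.0, 310.0]] bottom [0.562 0.023 0.062] edge+ [ 0.557 -0.026  0.058]
10 mouth,bottom,lip+,lip- [[211.0, 325.0], [238.0, 400.0], [122.0, 338.0], [301.0, 312.0]] bottom [0.562 0.026 0.056] edge+ [ 0.558 -0.023  0.047]
```

View pics/s21.png

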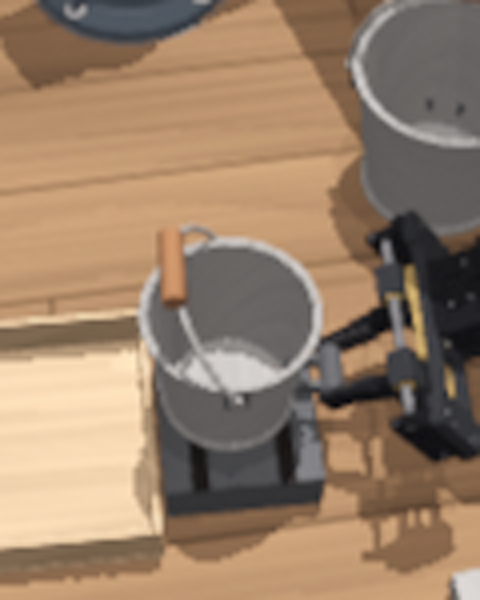

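Request:
{"fn": "drive_tool", "kwargs": {
  "plan": [
    [[0,0,-0.25,0,0,0],[0,0,-0.2,0,0,0],[0,0,-0.15,0,0,0],[0,0,0,0,0,0]]
  ]
}}

```text
time: 31.18
position: [0.5836, 0.2425, 0.1713]
tool_rot: [0.652, 0.59, -0.354, 0.32]
ft_force: [0.6, 0.1, -5.0]
grip_width: 0.0393
```

Request:
{"fn": "drive_tool", "kwargs": {
  "plan": [
    [[0,0,-0.1,0,0,0],[0,0,0,0,0,0]]
  ]
}}

```text
time: 31.42
position: [0.5837, 0.2426, 0.1691]
tool_rot: [0.652, 0.59, -0.353, 0.321]
ft_force: [-0.5, 1.1, -5.5]
grip_width: 0.0395
```

Request:
{"fn": "drive_tool", "kwargs": {
  "plan": [
    [[0,0,-0.08,0,0,0],[0,0,0,0,0,0]]
  ]
}}

```text
time: 31.68
position: [0.5838, 0.2427, 0.1678]
tool_rot: [0.652, 0.589, -0.353, 0.321]
ft_force: [0.0, 1.0, -1.6]
grip_width: 0.039
```

Request:
{"fn": "drive_tool", "kwargs": {
  "plan": [
    [[0,0,-0.08,0,0,0],[0,0,0,0,0,0]]
  ]
}}

```text
time: 31.92
position: [0.5838, 0.2431, 0.167]
tool_rot: [0.651, 0.589, -0.354, 0.322]
ft_force: [-1.3, 4.4, 4.4]
grip_width: 0.0397
```

Request:
{"fn": "drive_tool", "kwargs": {
  "plan": [
    [[0,0,0,0,0,0],[0,0,0,0,0,0],[0,0,0,0,0,0],[0,0,0,0,0,0],[0,0,0,0,0,0],[0,0,0,0,0,0]]
  ],
  "grip": 0
}}

```text
time: 32.67
position: [0.5837, 0.2425, 0.1652]
tool_rot: [0.652, 0.59, -0.353, 0.321]
ft_force: [0.4, -0.6, 0.2]
grip_width: 0.085
```

```bash
python3 log.py
python3 - <<'E'
from h import *
a=camera("scene");b=camera("top")
save(a,"s22.png",(190,110,310,260),4);save(b,"t22.png",(190,140,320,250),5)
E
```

```text
32.675 [ 0.364  0.992  1.393 -0.86   1.431  0.904] [0.5837 0.2425 0.1652] 
 [[ 0.055  0.995 -0.082]
 [ 0.542 -0.099 -0.834]
 [-0.838  0.001 -0.545]]
```

View pics/s22.png

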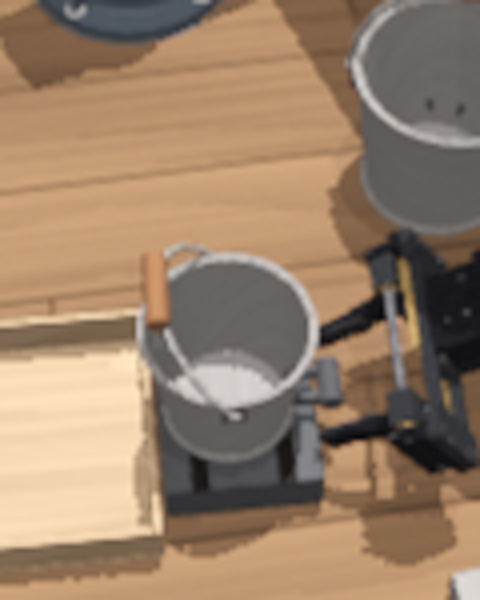

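View pics/t22.png

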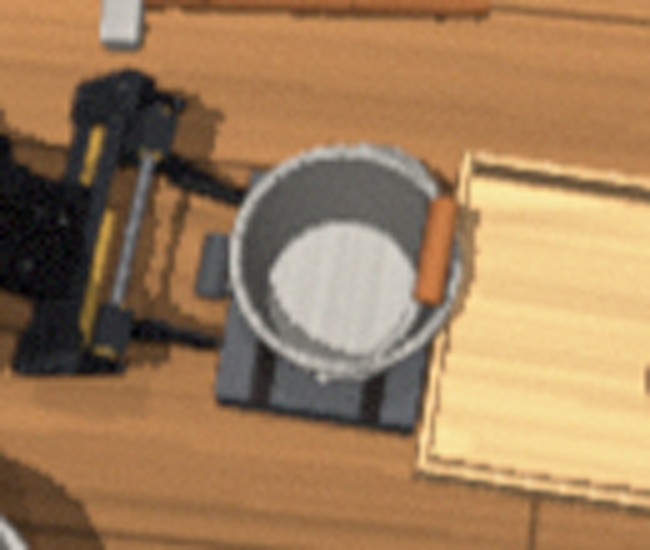

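Request:
{"fn": "drive_tool", "kwargs": {
  "plan": [
    [[0.05,0.5,0.3,0,0,0],[0.05,0.8,0.5,0,0,0],[0.05,0.8,0.6,0,0,0],[0,0.8,0.8,0,0,0],[0,0.4,1,0,0,0],[0,0,1,0,0,0],[0,0,0.6,0,0,0],[0,0,0,0,0,0]]
  ]
}}

```text
time: 33.78
position: [0.5878, 0.3248, 0.2869]
tool_rot: [0.652, 0.589, -0.352, 0.321]
ft_force: [0.2, -0.6, -0.3]
grip_width: 0.087
```

```bash
python3 log.py
python3 - <<'E'
from h import *
a=camera("scene");b=camera("top")
save(a,"s23.png",None,1.5);save(b,"t23.png",None,1.5)
save(a,"s23c.png",(150,130,290,260),4)
E
```

```text
33.775 [ 0.469  0.87   1.241 -0.791  1.676  0.76 ] [0.5878 0.3248 0.2869] 
 [[ 0.057  0.995 -0.081]
 [ 0.543 -0.099 -0.834]
 [-0.838  0.004 -0.546]]
```

View pics/s23.png

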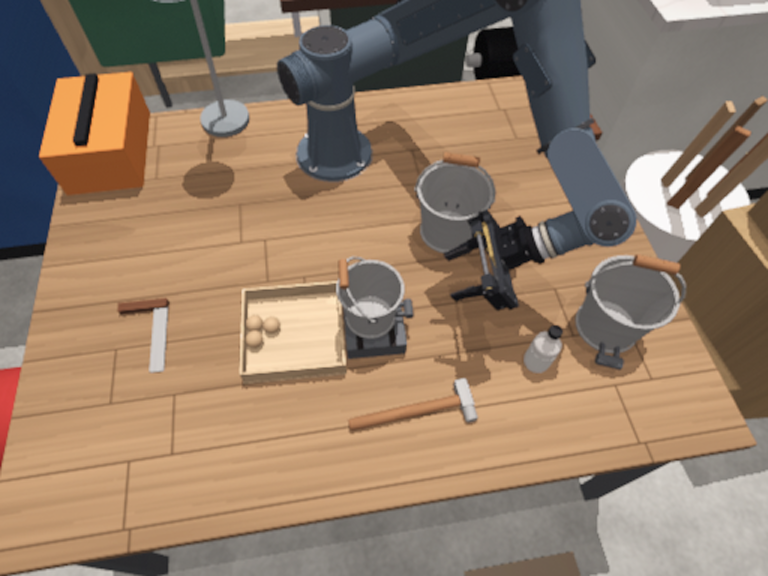

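View pics/t23.png

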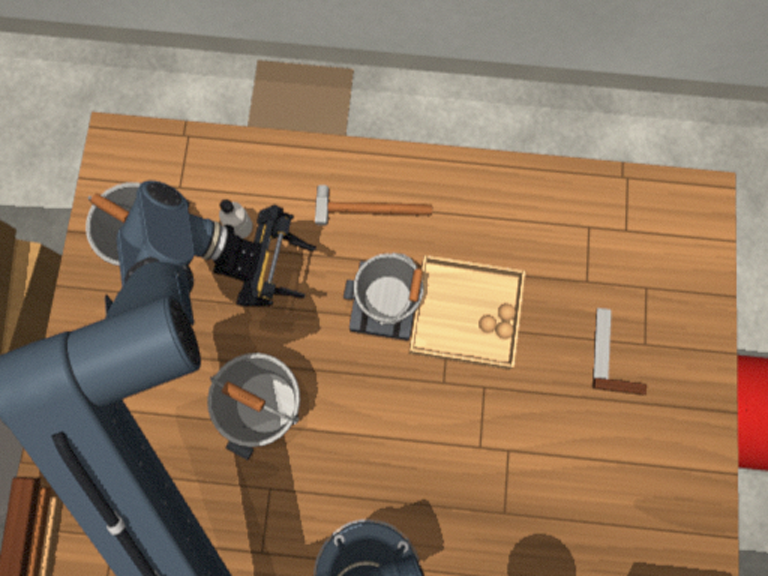

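View pics/s23c.png

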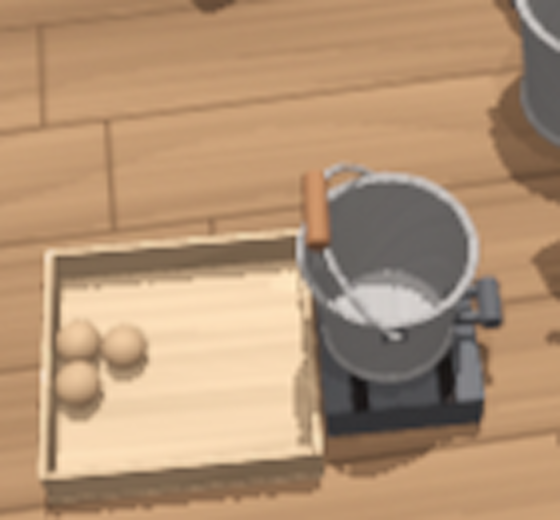

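Request:
{"fn": "drive_tool", "kwargs": {
  "plan": [
    [[0,0,0.5,0,0,0],[0,0,0.8,0,0,0],[0,0,0.8,0,0,0],[0,0,0.5,0,0,0],[0,0,0,0,0,0],[0,0,0,0,0,0]]
  ]
}}

```text
time: 34.62
position: [0.5873, 0.325, 0.3499]
tool_rot: [0.652, 0.59, -0.353, 0.32]
ft_force: [-1.4, -0.1, 0.4]
grip_width: 0.0869
```

Run:
```python
from h import *
b=camera("top");save(b,"t24.png",None,1.5)
print(robot.get_obs()["ft_force"],robot.get_obs()["joint_velocities"].round(3))
print(robot.hand_in())
```

```text
[-0.47445754 -0.94691782 -0.61999341] [-0.     0.009  0.    -0.003  0.002 -0.001]
the job is handed in; nothing more can be done
None
```

View pics/t24.png

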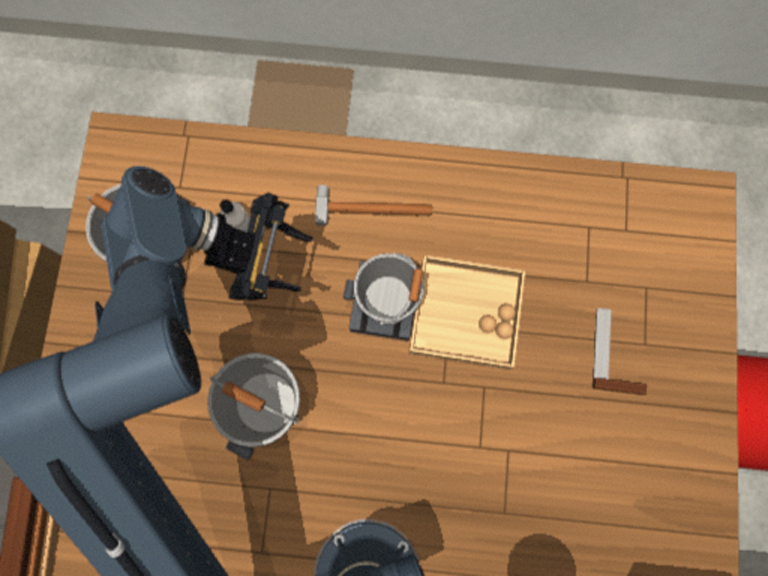

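The job is done and handed in at about 34.7 s on the robot's clock. I lifted the smallest pail by its bail, stood it on the block with the lug away from the tray, and let go. I then took it by the lug, tipped all three balls into the tray, stood the empty pail back on the block and let go.

- **Last pictures:** the pail stands upright and empty on the block, and all three balls lie in the tray. The hammer, glue bottle and try square look unmoved by eye, and the open gripper is clear of everything.
- **First placing:** the pail stood about 10 mm towards the tray from the block's centre and turned about 3° from square. I aimed for the centre when I set it down again, but did not measure where it ended up.
- **Lug slip:** the lug turned about 12–15° in the 60 N grip during tipping. I made up for it by leaning the hand further back on the return.
- **Measuring:** the two cameras disagreed by about 4–8 mm on some points, and I mostly averaged them. They agreed within 1 mm on the lug.
- **Forces:** the highest force I read was about 15 N, while righting the bail at the first grasp.

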